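# Check a vacuum pump's oil level with the gauge rod

### The arm

A 6-joint arm with a two-finger parallel gripper is mounted at the origin on a cart in front of the work surface, level with it; the furniture and walls round the work are solid. World frame = base frame: x ahead of the robot, y to its left, z up, the work surface at z = 0. Lengths are in m, angles in rad, forces in N, time in s.
With the tool pointing down it reaches from about 0.375 to 0.975 m from the base axis. Payload 3.8 kg.
Tool frame: the origin (TCP) lies midway between the tips of the shut fingers; the grasp point (between the pads) lies 19 mm behind it; z points along the fingers, y is the line along which they close (so a half turn about z gives the same grasp; the last joint's range is limited). The gripper opens to 85 mm and grips with 20 to 120 N. Pads are 22 mm wide; open, the fingers measure 114 mm over their backs; the gripper's body (76 mm by 85 mm) begins 54 mm behind the grasp point. The pads swing forward as they close: fully open they stand 13 mm farther back than shut.
Start: joints at [1.226, 0.264, 1.604, -0, 1.274, -0.037], TCP at [0.204, 0.643, 0.231] pointing down, gripper open.
Joint ranges: [-2.63, 2.63], [-0.94, 2.18], [0.31, 2.57], [-1.31, 4.45], [0, 2.66], [-2.55, 2.55]. Speed limits (rad/s): [2.57, 2.57, 3.14, 3.14, 3.14, 3.14].

### API

Orientations are given as a rotation vector (axis times angle).
In Python, from workcell import bot, read_camera, camera_info, ticket gives the robot as it stands.
- The arm moves only by the tool servo_tool, never from a script. Its argument "targets" is a list of rows, each an object of numbers: "hand": the closure, from -1 (fully open) to 1 (shut); "x", "y", "z": the shift along the tool's x, y, z as a fraction of full scale; "roll": the turn about the tool's z as a fraction of full scale. In form: [{"hand": .., "x": .., "y": .., "z": .., "roll": ..}, ...]. A call has 1 to 10 rows; each row is the pose to reach, as a shift and turn from the pose commanded when the call began, along the tool's axes at that moment, turning the shorter way round; what a row does not reach only later rows make up. Full scale, the value 1, is 50 cm for a shift and 180 degrees for a turn. A row lasts 1/12 s, in which the tool goes at most 41.7 mm and 7.16 degrees, less where a joint would pass 70% of its speed; a pose out of reach is approached as far as the arm can. A call with a number of a shift or a turn outside -1 to 1 is refused whole. A call with a gripper value outside its range is refused whole. The fingers move at their own pace and stop on an object; "grip_force" is the grip in N (left out, the last holds). Time passes only in rows, so rows that repeat a pose let the fingers close. It gives the time, the measured TCP pose, the force, the opening and the grip force at its end, in the units of the state.
- bot.read_state(): the state, without advancing time (a new reading comes with each control period).
- read_camera(name): name is "scene" or "top" or "wrist"; returns the picture (480x640x3 uint8, red, green, blue); there is no depth.
- camera_info(name): a dict with "fx", "fy", "cx", "cy" (pixels), "eye" and "orientation" of the camera in the world; the wrist camera has in their place "T_tool_cam" (4x4, takes a point from camera to tool coordinates, whose origin is the TCP and whose axes are the flange's). Camera axes: x right, y down, z forward; pixel columns grow to the right and rows downward; lengths in m; the calibration is good to about 2 mm. The wrist camera is an equidistant fisheye: a pixel r from the principal point sees the ray r / f radians off the axis. A picture is of the moment at which its call begins: read the wrist's pose just before it. camera_info takes no time and is no camera call.
- ticket.finish_job(): hands the job in; it is judged then, once.
The state is a dict: "time": time; "q": joint angles; "joint_vel": joint speeds; "joint_torque": joint torques, N m; "tool_pos": TCP position; "tcp_rot": TCP orientation; "wrist_force": force on the tool from outside, world axes, zero at the start; "torque": the same for the moment, N m; "width": opening from 0.0 (shut) to 1.0 (fully open); "grip_force": force on a finger pad.
Only numpy, scipy, OpenCV 4.12 (cv2) and the standard library are available. Lean on these libraries where they do the work, as an engineer would, in place of code of your own. Each camera call takes 0.05 s, during which the arm holds its last target. There are 200 camera calls.

### The job

Swing the lever on the front of the small bench pump upright to its idle mark. Then take the gauge rod from its rest, slide it down the pump's sloping guide tube until its collar stops on the rim, without forcing it, and draw it out again. Finish still holding the rod still and level in the gripper, with its tip over the middle of the steel drip dish and about 10 cm above the desk for reading; leave the lever at idle and do not push the dish or the other things about.

Things in the scene. Friction and masses are not known exactly. Their poses are not given: they have to be found in the camera images.
- pump: Grey box-shaped bench pump, fixed; sump 100 x 160 mm, 117 mm high; dark motor 74 mm long, 90 mm across, at its right (-y) end; exhaust stub up to 146 mm high at the back right of its top. Origin on the desk under the sump's centre. Own +x points away from the robot (the front with the lever looks to own -x), own +y to the left, z up. Turned up to 0.25 rad about vertical.
- idle_lever (a joint): Angle in rad of the steel lever on the pump's front: 0 = upright, pointing at the long idle mark; negative = leaning to the pump's right (own -y), positive = to its left. Stops at -1.1 and 1.1, starts between -1.0 and -0.5. Stays where it is left; it takes about 2 N at the handle to move it.
- lever_grip (a point): Centre of the lever's black crank handle, a 14 mm thick, 44 mm long cylinder that sticks out level toward the robot, parallel to the pump's x axis, 80 mm from the hinge. The flat steel arm is at its pump-side end, its face 22 mm from this point. The sump's front face is 36 mm behind this point.
- lever_hinge (a point): Point on the lever's hinge line, 72 mm above the desk; the line runs along the pump's x axis. The handle circles it at 80 mm radius; lever_grip lies 30 mm nearer the robot along it. At joint value a the handle is 80*sin(a) mm to the pump's left of the hinge and 80*cos(a) mm above it.
- guide_tube: Steel guide tube fixed to the pump's left side, rising to the left at 40 degrees above level. Origin at the centre of the mouth's rim, 150 mm above the desk; own z is the tube's axis, pointing up and out of the mouth. Bore 12 mm across and 125 mm deep, flared over the last 16 mm to a mouth 21 mm wide inside, 27 mm outside. The outer 60 mm of the tube stand free of the pump.
- gauge_rod: Loose steel gauge rod, about 90 g, 8 mm thick. Origin on its axis at the collar's stop face; own y runs from tip to handle. Tip at y = -111 mm; collar 32 mm across, y = 0 to 7; neck to 30; black handle y = 30 to 90, 14 mm wide (x), 18 mm high (z). Centre of mass near the collar. Seated when its origin meets guide_tube's and own y its z. Starts level in its rest, handle to the robot's left.
- rod_tip (a point): Tip of the gauge rod (the end that enters the tube).
- rod_grip (a point): Middle of the rod's black handle, 60 mm from the collar's stop face; nothing but the desk is below it in the rest.
- rod_rest: Fixed grey rest for the rod: foot 60 x 135 x 10 mm and two forked uprights, 8 mm thick, 30 mm wide, 71 mm high, with 10 mm slots open above, at own y = -85 and 18 mm. The rod's origin starts 60 mm over the rest's origin, axes alike; lift it straight up.
- drip_dish: Loose round open steel dish, 90 mm across and 18 mm high. Origin at the centre of its underside, on the desk.
- flux_jar: Loose round jar, 44 mm across, 36 mm high, a bystander in front on the right; origin under its centre.
- battery_pack: Loose flat battery, 42 x 96 x 5 mm, a bystander at the front edge; origin under its centre.
- driver_red: Loose red screwdriver 150 mm long, 15 mm thick, a bystander lying in front of the pump; origin under its centre.
- chip_box: Loose small carton, 42 x 60 x 18 mm, a bystander left of the rod rest; origin under its centre.
Not all that is in view belongs to the job. Of the things that look like the drip_dish, the largest one is meant.

How it is judged:
By the outcome, as a careful person would: the job done as asked, in the order asked, and still so for the second after the job is handed in, while the arm keeps its last pose, push and grip.
It also fails if it takes over 64 s, if anything falls off the work surface, if the arm or the gripper's body presses on something with over 40 N, if the wrist force passes 120 N, or if a joint passes its speed limit or range.

## Working session

There is one attempt and no reset: what is moved stays moved. The work goes in short steps, Python scripts to look and compute and a tool call to move; the robot and the scene stay as the last step left them, time stands still between calls to the robot, and variables do not carry over. Pictures are saved under pics/ and viewed, at most 10 in all, crops included, and the job is handed in when it is done.

Besides the shell and the picture viewer there is one more tool, called after ">>>" as a command line: name --argument value ..., lists and objects as JSON in quotes. servo_tool: Moves the arm, as the interface text tells. Its arguments: {"type":"object","properties":{"targets":{"type":"array"},"grip_force":{"type":"number"}},"required":["targets"]}

```bash
mkdir -p pics; ls; python3 - <<'E'
from workcell import bot, read_camera, camera_info
import cv2, numpy as np
np.set_printoptions(precision=4,suppress=True)
print(bot.read_state())
for n in ("scene","top","wrist"):
    print(n,camera_info(n))
    im=read_camera(n); cv2.imwrite(f"pics/{n}0.png",im[:,:,::-1])
E
```

```text
pics
{'time': 0.0, 'q': array([ 1.2261,  0.2648,  1.6054,  0.    ,  1.2737, -0.0369]), 'joint_vel': array([ 0.0011,  0.0007,  0.    ,  0.0004, -0.0007, -0.0015]), 'joint_torque': array([  0.0015, -51.5116, -36.7311,  -0.    ,   0.0129,  -0.    ]), 'tool_pos': array([0.2042, 0.6426, 0.2299]), 'tcp_rot': array([-0.4815, -3.104 ,  0.0034]), 'wrist_force': array([-0.183 ,  1.067 ,  0.4498]), 'torque': array([-0.0219,  0.0205,  0.0131]), 'grip_force': 0.0, 'width': 1.0007120307049993}
scene {'fx': 578.39671385481, 'fy': 578.39671385481, 'cx': 323.3831333009488, 'cy': 241.55794652000904, 'eye': array([ 0.1079, -0.606 ,  1.3141]), 'orientation': array([-2.4567,  0.8176, -0.2287])}
top {'fx': 517.3547031395367, 'fy': 517.3547031395367, 'cx': 318.34465154732106, 'cy': 243.71969192551737, 'eye': array([0.3551, 0.0061, 1.3203]), 'orientation': array([-2.1011,  2.1536, -0.1774])}
wrist {'fx': 371.64829954431775, 'fy': 371.64829954431775, 'cx': 321.9443397433623, 'cy': 239.2861975110308, 'T_tool_cam': array([[ 0.0011, -0.9597, -0.2809,  0.0718],
       [ 1.    ,  0.0006,  0.0018,  0.0001],
       [-0.0015, -0.2809,  0.9597, -0.1416],
       [ 0.    ,  0.    ,  0.    ,  1.    ]])}
```

View pics/scene0.png

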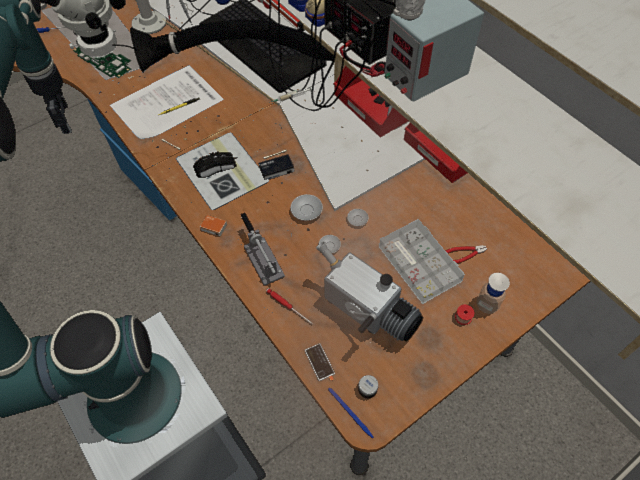

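View pics/top0.png

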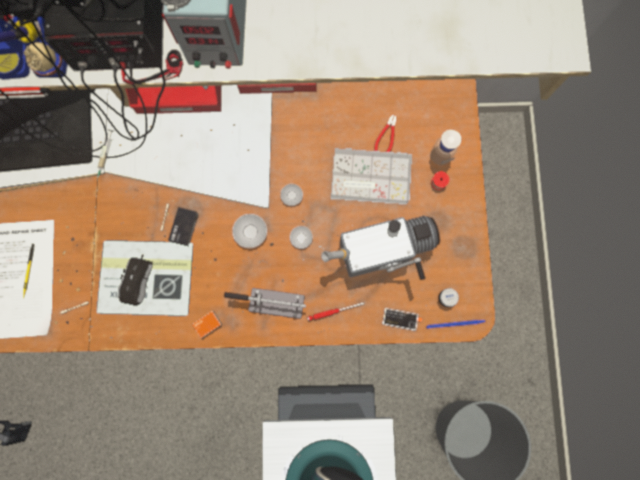

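The largest dish is at top (250,231), scene (306,208). The rod rest is at top (278,302), the tube mouth near top (327,256) and the lever handle near top (421,270). I'll enlarge both views to get exact pixels.

```bash
cat > h.py <<'E'
import numpy as np, cv2
from scipy.spatial.transform import Rotation as R
from workcell import bot, read_camera, camera_info
np.set_printoptions(precision=4,suppress=True)
def ray(n,px):
    c=camera_info(n); d=np.array([(px[0]-c['cx'])/c['fx'],(px[1]-c['cy'])/c['fy'],1.])
    d=R.from_rotvec(c['orientation']).apply(d); return np.array(c['eye']),d/np.linalg.norm(d)
def wray(px,st):
    c=camera_info('wrist'); u=np.array([px[0]-c['cx'],px[1]-c['cy']])/c['fx']; th=np.hypot(*u)
    d=np.array([*(u/max(th,1e-9)*np.sin(th)),np.cos(th)]); T=np.array(c['T_tool_cam']); r=R.from_rotvec(st['tcp_rot'])
    return r.apply(T[:3,3])+st['tool_pos'], r.apply(T[:3,:3]@d)
def plane(r,z): e,d=r; return e+d*(z-e[2])/d[2]
def tri(*rs):
    A=sum(np.eye(3)-np.outer(d,d) for e,d in rs); b=sum((np.eye(3)-np.outer(d,d))@e for e,d in rs)
    p=np.linalg.solve(A,b); return p,[float(np.linalg.norm(np.cross(p-e,d))) for e,d in rs]
E
python3 - <<'E'
import cv2
def crop(n,x,y,w,h,k):
    im=cv2.imread(f'pics/{n}0.png')[y:y+h,x:x+w]
    im=cv2.resize(im,None,fx=k,fy=k,interpolation=cv2.INTER_CUBIC)
    for i in range(0,w,20): cv2.putText(im,str(x+i),(i*k,9),0,.33,(0,255,255),1); cv2.line(im,(i*k,10),(i*k,16),(0,255,255),1)
    for j in range(20,h,20): cv2.putText(im,str(y+j),(0,j*k+4),0,.33,(0,255,255),1); cv2.line(im,(24,j*k),(30,j*k),(0,255,255),1)
    cv2.imwrite(f'pics/{n}0c.png',im)
crop('top',220,180,225,145,3.5 and 3) if 0 else crop('top',220,180,200+60,150,3)
crop('scene',225,190,200,180,3)
E
```

```text
(no output)
```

View pics/top0c.png

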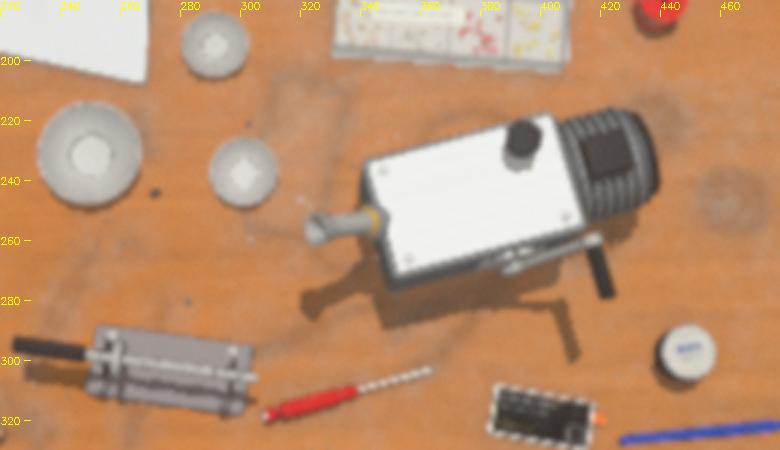

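View pics/scene0c.png

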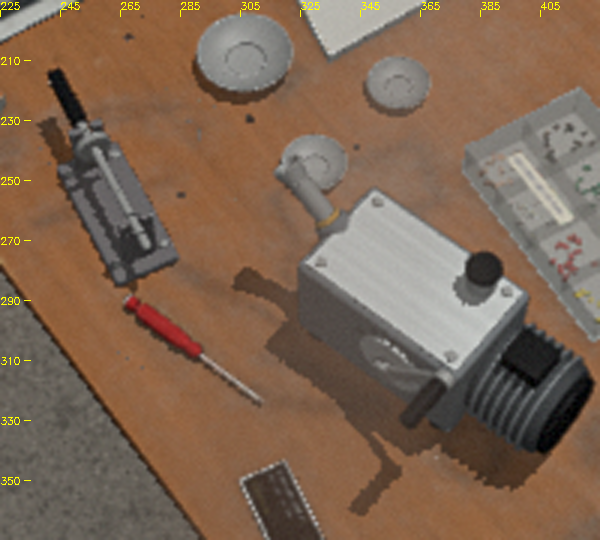

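The crops give these pixels:
- **Rod:** handle at top (225,294) to (249,298), tip at top (305,306).
- **Tube mouth:** top (325,256), scene (321,245).
- **Lever handle:** top (418,261) to (422,279).
- **Dish centre:** top (250,231).

Triangulating next.

```bash
python3 - <<'E'
from h import *
P={'pBL':((366,162),(374,190)),'pBR':((548,115),(525,292)),'pFR':((585,225),(457,368)),'pFL':((394,275),(301,262)),
'mouth':((316,229),(287,166)),'levnear':((607,296),(412,420)),'levarm':((594,243),(440,378)),
'rodEnd':((14,343),(55,73)),'rodIn':((86,353),(82,122)),'tip':((256,377),(147,243)),'dish':((90,154),(244,56))}
D={}
for k,(t,s) in P.items():
    p,e=tri(ray('top',(220+t[0]/3,180+t[1]/3)),ray('scene',(225+s[0]/3,190+s[1]/3))); D[k]=p
    print(k,p,np.round(e,4))
l=D['pBL']+D['pFL']-D['pBR']-D['pFR']; f=D['pBL']+D['pBR']-D['pFL']-D['pFR']
print('yaw',np.arctan2(-l[0],l[1]),np.arctan2(f[1],f[0]),'centre',sum(D[k] for k in('pBL','pBR','pFR','pFL'))/4,np.linalg.norm(l)/2,np.linalg.norm(f)/2)
r=D['rodEnd']-D['tip'];print('rod len',np.linalg.norm(r),'yaw',np.arctan2(-r[0],r[1]))
r=D['levarm']-D['levnear'];print('lev',np.linalg.norm(r),np.arctan2(r[1],r[0]))
E
```

```text
pBL [ 0.5917 -0.0455  0.1059] [0.0016 0.0016]
pBR [ 0.6261 -0.1919  0.1098] [0.0024 0.0024]
pFR [ 0.5358 -0.2145  0.1231] [0.0036 0.0036]
pFL [ 0.5013 -0.0649  0.1102] [0.0029 0.0029]
mouth [ 0.5335 -0.0042  0.1454] [0.0024 0.0024]
levnear [ 0.4803 -0.228   0.1265] [0.0043 0.0043]
levarm [ 0.5181 -0.2176  0.1348] [0.0016 0.0016]
rodEnd [0.4591 0.2429 0.0584] [0.0025 0.0025]
rodIn [0.4496 0.1842 0.0588] [0.0025 0.0025]
tip [0.4261 0.0467 0.0641] [0.002 0.002]
dish [0.6246 0.1883 0.0065] [0.0023 0.0023]
yaw 0.22865553529913837 0.2281002169903774 centre [ 0.5637 -0.1292  0.1122] 0.15219649526762982 0.09314158823091273
rod len 0.1990300400128349 yaw -0.1666353140789133
lev 0.040064722427042745 0.26682290585079077
```

>>> servo_tool --targets '[{"hand":-1,"x":-0.15,"y":-0.15,"z":-0.2,"roll":0.1},{"hand":-1,"x":-0.61,"y":-0.63,"z":-0.2,"roll":0.4},{"hand":-1,"x":-0.61,"y":-0.63,"z":-0.2,"roll":0.4},{"hand":-1,"x":-0.61,"y":-0.63,"z":-0.2,"roll":0.4},{"hand":-1,"x":-0.61,"y":-0.63,"z":-0.2,"roll":0.4},{"hand":-1,"x":-0.61,"y":-0.63,"z":-0.2,"roll":0.4},{"hand":-1,"x":-0.61,"y":-0.63,"z":-0.2,"roll":0.4},{"hand":-1,"x":-0.61,"y":-0.63,"z":-0.2,"roll":0.4},{"hand":-1,"x":-0.61,"y":-0.63,"z":-0.2,"roll":0.4},{"hand":-1,"x":-0.61,"y":-0.63,"z":-0.2,"roll":0.4}]'

```text
time: 0.98
tool_pos: [0.3827, 0.2834, 0.3247]
tcp_rot: [2.213, 2.229, 0.0]
wrist_force: [1.4, 0.7, 0.8]
width: 1.004
grip_force: 0.0
```

```bash
cat >> h.py <<'E'
def axes(st):
    M=R.from_rotvec(st['tcp_rot']).as_matrix(); return M,np.arctan2(M[1,1],M[0,1])
def go(p,phi=None):
    st=bot.read_state(); M,f=axes(st); d=M.T@(np.array(p)-st['tool_pos'])
    r=0 if phi is None else -((phi-f+np.pi)%(2*np.pi)-np.pi)/np.pi
    print('shift frac',np.round(d/.5,4),'roll',round(r,4),'dist',np.linalg.norm(d),'phi',f)
E
python3 - <<'E'
from h import *
s=bot.read_state();print(s['time'],s['tool_pos'],s['q'])
go((.47,-.20,.33),-1.34)
im=read_camera('wrist');cv2.imwrite('pics/w1.png',im[:,:,::-1]);np.save('pics/w1.npy',np.r_[s['tool_pos'],s['tcp_rot']])
E
```

```text
0.9833 [0.3827 0.2834 0.3247] [ 0.5853 -0.1655  1.8835 -0.0001  1.4235  0.578 ]
shift frac [-0.9681  0.1676 -0.0106] roll 0.4289 dist 0.49129344584088985 phi 0.0072733723202996915
```

>>> servo_tool --targets '[{"hand":-1,"x":-0.97,"y":0.17,"z":-0.01,"roll":0.43},{"hand":-1,"x":-0.97,"y":0.17,"z":-0.01,"roll":0.43},{"hand":-1,"x":-0.97,"y":0.17,"z":-0.01,"roll":0.43},{"hand":-1,"x":-0.97,"y":0.17,"z":-0.01,"roll":0.43},{"hand":-1,"x":-0.97,"y":0.17,"z":-0.01,"roll":0.43},{"hand":-1,"x":-0.97,"y":0.17,"z":-0.01,"roll":0.43},{"hand":-1,"x":-0.97,"y":0.17,"z":-0.01,"roll":0.43},{"hand":-1,"x":-0.97,"y":0.17,"z":-0.01,"roll":0.43},{"hand":-1,"x":-0.97,"y":0.17,"z":-0.01,"roll":0.43},{"hand":-1,"x":-0.97,"y":0.17,"z":-0.01,"roll":0.43}]'

```text
time: 1.87
tool_pos: [0.4596, -0.1259, 0.3287]
tcp_rot: [-3.099, -0.513, -0.001]
wrist_force: [1.2, -0.0, 0.3]
width: 1.0
grip_force: 0.0
```

>>> servo_tool --targets '[{"hand":-1,"x":-0.1,"y":0.01,"z":0,"roll":0.02},{"hand":-1,"x":-0.1,"y":0.01,"z":0,"roll":0.02},{"hand":-1,"x":-0.1,"y":0.01,"z":0,"roll":0.02}]'

```text
time: 2.12
tool_pos: [0.4126, -0.1463, 0.3277]
tcp_rot: [-3.112, -0.42, 0.003]
wrist_force: [0.3, 0.9, -0.4]
width: 0.999
grip_force: 0.0
```

```bash
python3 - <<'E'
from h import *
s=bot.read_state();print(s['time'],s['tool_pos'],s['q'])
go((.47,-.20,.33),-1.34)
im=read_camera('wrist');cv2.imwrite('pics/w2.png',im[:,:,::-1]);np.save('pics/w2.npy',np.r_[s['tool_pos'],s['tcp_rot']])
a=cv2.imread('pics/w1.png');b=cv2.imread('pics/w2.png')
cv2.imwrite('pics/w12.png',cv2.resize(np.hstack([a,b]),(800,300),interpolation=cv2.INTER_AREA))
E
```

```text
2.1167 [ 0.4126 -0.1463  0.3277] [-0.3974 -0.2437  1.9418 -0.0003  1.4459  0.9053]
shift frac [ 0.0822  0.134  -0.0049] roll 0.0119 dist 0.07864115370942111 phi -1.3026605844568953
```

View pics/w12.png

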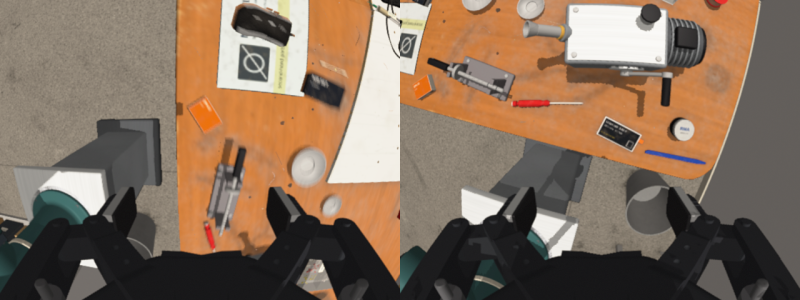

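w2 shows the pump, tube, lever, rod in its rest and the battery in one wrist view. I'll enlarge that area to read the lever handle, mouth and rod.

```bash
python3 - <<'E'
import cv2,numpy as np
b=cv2.imread('pics/w2.png')
def c(x,y,w,h,k):
    im=cv2.resize(b[y:y+h,x:x+w],None,fx=k,fy=k,interpolation=cv2.INTER_CUBIC)
    for i in range(0,w,20): cv2.putText(im,str(x+i),(i*k,9),0,.33,(255,0,0),1); cv2.line(im,(i*k,10),(i*k,16),(255,0,0),1)
    for j in range(20,h,20): cv2.putText(im,str(y+j),(0,j*k+4),0,.33,(255,0,0),1); cv2.line(im,(24,j*k),(30,j*k),(255,0,0),1)
    return im
A=c(185,0,266,180,3); B=c(30,80,266,20,3)
cv2.imwrite('pics/w2c.png',A)
cv2.imwrite('pics/w2r.png',c(30,60,180,115,4))
g=cv2.cvtColor(b,cv2.COLOR_BGR2HSV)
m=((g[:,:,2]<60)).astype(np.uint8); n,l,s,ct=cv2.connectedComponentsWithStats(m)
for i in range(1,n):
    if s[i,4]>60 and s[i,1]<240:
        pts=np.argwhere(l==i)[:,::-1].astype(np.float32); print(s[i],ct[i].round(1),[np.round(v,1) for v in cv2.minAreaRect(pts)])
E
```

```text
[ 21   0  22   9 100] [33.9  2.7] [array([31.5,  4. ]), array([ 8., 21.]), np.float64(90.0)]
[386   7  31  30 150] [402.   25.5] [array([401.3,  22.5]), array([25.9, 29.5]), np.float64(59.0)]
[ 437   41   39   46 1232] [457.2  63.2] [array([456.9,  63.8]), array([37.6, 44.5]), np.float64(3.5)]
[470  46  20  59 223] [483.8  78.3] [array([482.5,  76.3]), array([12.3, 59.4]), np.float64(12.6)]
[ 45  93  34  21 333] [ 61.  102.2] [array([ 60.8, 102.4]), array([34.2, 11. ]), np.float64(21.8)]
[274 103  63   5 218] [305.7 105. ] [array([305. , 104.8]), array([62.1,  3.9]), np.float64(1.7)]
[391 108  22   5  63] [399.4 109.7] [array([401.4, 110.2]), array([21. ,  3.8]), np.float64(3.8)]
[418 124  15  46 560] [425.1 146.5] [array([425.2, 146.6]), array([12.7, 44.8]), np.float64(3.2)]
[150 129  19  12 148] [159.6 133.1] [array([158.8, 131.8]), array([16.4, 11.7]), np.float64(20.6)]
[432 189  20  28 147] [437.3 200. ] [array([438.8, 200. ]), array([12.3, 30.4]), np.float64(25.7)]
[ 319  190   64   44 1007] [350.6 215.1] [array([350.1, 214.8]), array([58.8, 26.2]), np.float64(27.3)]
```

View pics/w2c.png

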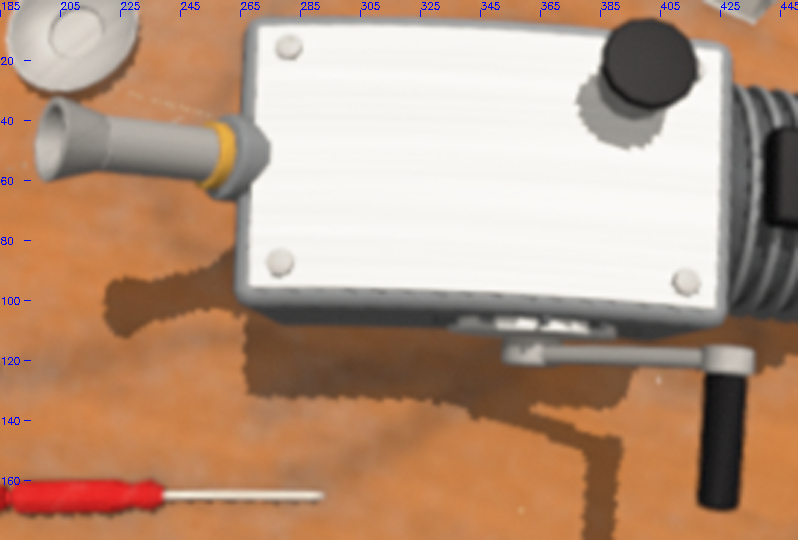

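View pics/w2r.png

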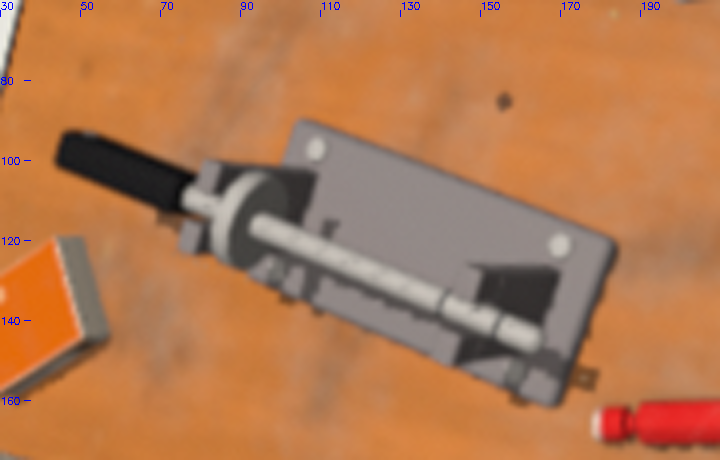

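In w2, the pump top corners are at (268,7), (428,15), (426,103) and (264,101). The mouth is at (202.7,46.3), the lever handle at (425,146.6), the rod handle from (46,97) to (76,109), and the tip at (164.5,145). I'll triangulate from three views.

```bash
python3 - <<'E'
from h import *
w=np.load('pics/w2.npy'); st={'tool_pos':w[:3],'tcp_rot':w[3:]}
A=lambda u,v:(185+u/3,v/3); B=lambda u,v:(30+u/4,60+v/4)
P={'pBL':((366,162),(374,190),A(248,21)),'pBR':((548,115),(525,292),A(728,44)),'pFR':((585,225),(457,368),A(722,308)),'pFL':((394,275),(301,262),A(239,302)),
'mouth':((316,229),(287,166),A(53,139)),'levnear':((607,296),(412,420),A(718,508)),'levarm':((594,243),(440,378),A(727,373)),
'rodEnd':((14,343),(55,73),B(65,148)),'rodIn':((86,353),(82,122),B(186,196)),'tip':((256,377),(147,243),B(538,340))}
Z=dict(pBL=.117,pBR=.117,pFR=.117,pFL=.117,mouth=.15,levnear=.13,levarm=.13,rodEnd=.06,rodIn=.06,tip=.06)
D={};W={}
for k,(t,s,w_) in P.items():
    r=[ray('top',(220+t[0]/3,180+t[1]/3)),ray('scene',(225+s[0]/3,190+s[1]/3)),wray(w_,st)]
    p,e=tri(*r); D[k]=p; W[k]=plane(r[2],Z[k])
    print(k,p,np.round(e,4),'| planes',*[plane(x,Z[k])[:2].round(4) for x in r], 'w+top',tri(r[0],r[2])[0],'w+scene',tri(r[1],r[2])[0])
for Q in (D,W):
    l=Q['pBL']+Q['pFL']-Q['pBR']-Q['pFR']; f=Q['pBL']+Q['pBR']-Q['pFL']-Q['pFR']
    print('yaw',np.arctan2(-l[0],l[1]),np.arctan2(f[1],f[0]),'centre',sum(Q[k] for k in('pBL','pBR','pFR','pFL'))/4,np.linalg.norm(l)/2,np.linalg.norm(f)/2)
    r=Q['rodEnd']-Q['tip'];print('rod len',np.linalg.norm(r),'yaw',np.arctan2(-r[0],r[1]),'grip',Q['tip']+r/np.linalg.norm(r)*.171, .5*(Q['rodEnd']+Q['rodIn']))
E
```

```text
pBL [ 0.5914 -0.0441  0.1072] [0.0017 0.0027 0.003 ] | planes [ 0.588  -0.0444] [ 0.5888 -0.0511] [ 0.5886 -0.0434] w+top [ 0.5873 -0.0443  0.1209] w+scene [ 0.5992 -0.0369  0.0874]
pBR [ 0.6261 -0.1923  0.112 ] [0.0032 0.0017 0.0016] | planes [ 0.6222 -0.1898] [ 0.6253 -0.1951] [ 0.6257 -0.1921] w+top [ 0.6177 -0.1875  0.1367] w+scene [ 0.6279 -0.1931  0.1114]
pFR [ 0.537  -0.2136  0.12  ] [0.004  0.0034 0.0015] | planes [ 0.5334 -0.2141] [ 0.5415 -0.2136] [ 0.5383 -0.2131] w+top [ 0.5361 -0.214   0.1153] w+scene [ 0.5396 -0.2135  0.1178]
pFL [ 0.4997 -0.0654  0.1127] [0.0023 0.0039 0.0021] | planes [ 0.4977 -0.0633] [ 0.5019 -0.0689] [ 0.4974 -0.0662] w+top [ 0.4984 -0.0642  0.1061] w+scene [ 0.4989 -0.0688  0.121 ]
mouth [ 0.5331 -0.004   0.1468] [0.0021 0.0029 0.001 ] | planes [ 0.5306 -0.0033] [ 0.5342 -0.0073] [ 0.5322 -0.0043] w+top [ 0.5318 -0.0033  0.1474] w+scene [ 0.5328 -0.0066  0.1519]
levnear [ 0.4785 -0.2279  0.1289] [0.0032 0.0056 0.0025] | planes [ 0.4759 -0.2255] [ 0.4833 -0.2305] [ 0.476 -0.227] w+top [ 0.4757 -0.2249  0.1356] w+scene [ 0.4795 -0.2289  0.1305]
leva
[... 423 characters left out ...]
85 ] [0.4517 0.1825] [0.4477 0.1866] w+top [0.4474 0.1848 0.0621] w+scene [0.4485 0.1754 0.073 ]
tip [0.4263 0.0467 0.0633] [0.0021 0.0019 0.0004] | planes [0.4245 0.0476] [0.429  0.0481] [0.426  0.0478] w+top [0.4252 0.048  0.0588] w+scene [0.4271 0.0444 0.0676]
yaw 0.23850828548393233 0.23101436273327733 centre [ 0.5635 -0.1289  0.113 ] 0.15265068885806146 0.09316823834662048
rod len 0.19714606496683534 yaw -0.16108519378229044 grip [0.4537 0.2155 0.0635] [0.4533 0.2123 0.0632]
yaw 0.258154453458621 0.2406618160631725 centre [ 0.5625 -0.1287  0.117 ] 0.15285786028578774 0.09201441221881494
rod len 0.2004257678593016 yaw -0.1545948831072734 grip [0.4523 0.2168 0.06  ] [0.4523 0.2162 0.06  ]
```

```bash
python3 - <<'E'
from h import *
w=np.load('pics/w2.npy'); st={'tool_pos':w[:3],'tcp_rot':w[3:]}
yaw=.238;c=np.array([.563,-.129]);Rm=np.array([[np.cos(yaw),-np.sin(yaw)],[np.sin(yaw),np.cos(yaw)]])
h=plane(wray((359,117),st),.078); print('hub own',Rm.T@(h[:2]-c))
for z in (.125,.13,.135):
    g=plane(wray((425.5,146.5),st),z); print(z,g,'own',Rm.T@(g[:2]-c))
print('mouth own',Rm.T@(np.array([.532,-.004])-c))
go((.497,-.223,.30),yaw-np.pi/2)
E
```

```text
hub own [-0.0607 -0.0159]
0.125 [ 0.497 -0.223  0.125] own [-0.0862 -0.0758]
0.13 [ 0.4968 -0.2216  0.13  ] own [-0.0861 -0.0744]
0.135 [ 0.4966 -0.2202  0.135 ] own [-0.086 -0.073]
mouth own [-0.0007  0.1288]
shift frac [0.1191 0.1939 0.0567] roll 0.0101 dist 0.117247538461395 phi -1.3011811457941527
```

>>> servo_tool --targets '[{"hand":-1,"x":0.12,"y":0.194,"z":0.05,"roll":0.01},{"hand":-1,"x":0.12,"y":0.194,"z":0.05,"roll":0.01},{"hand":-1,"x":0.12,"y":0.194,"z":0.05,"roll":0.01},{"hand":-1,"x":0.12,"y":0.194,"z":0.1,"roll":0.01},{"hand":-1,"x":0.12,"y":0.194,"z":0.17,"roll":0.01},{"hand":-1,"x":0.12,"y":0.194,"z":0.24,"roll":0.01},{"hand":-1,"x":0.12,"y":0.194,"z":0.24,"roll":0.01},{"hand":-1,"x":0.12,"y":0.194,"z":0.24,"roll":0.01}]'

```text
time: 2.83
tool_pos: [0.4972, -0.2205, 0.207]
tcp_rot: [-3.116, -0.379, 0.006]
wrist_force: [0.5, -1.2, 0.4]
width: 1.003
grip_force: 0.0
```

```bash
python3 - <<'E'
from h import *
s=bot.read_state();print(s['time'],s['tool_pos'],s['q'])
go((.497,-.223,.107),.238-np.pi/2)
im=read_camera('wrist');cv2.imwrite('pics/w3.png',im[:,:,::-1]);np.save('pics/w3.npy',np.r_[s['tool_pos'],s['tcp_rot']])
b=im[:,:,::-1]
g=cv2.cvtColor(b,cv2.COLOR_BGR2HSV)
m=((g[:,:,2]<60)).astype(np.uint8); n,l,ss,ct=cv2.connectedComponentsWithStats(m)
for i in range(1,n):
    if ss[i,4]>60:
        pts=np.argwhere(l==i)[:,::-1].astype(np.float32); print(ss[i],[np.round(v,1) for v in cv2.minAreaRect(pts)])
w=np.load('pics/w2.npy'); st={'tool_pos':w[:3],'tcp_rot':w[3:]}
# expected pixel scan: project expected lever grip
c=camera_info('wrist');T=np.linalg.inv(c['T_tool_cam'])
for p in ((.497,-.223,.1255),(.475,-.228,.1255),(.518,-.218,.1255)):
    q=R.from_rotvec(s['tcp_rot']).inv().apply(np.array(p)-s['tool_pos']); q=T[:3,:3]@q+T[:3,3]
    th=np.arctan2(np.hypot(q[0],q[1]),q[2]); print(np.array([c['cx'],c['cy']])+c['fx']*th*q[:2]/np.hypot(q[0],q[1]))
E
```

```text
2.8333 [ 0.4972 -0.2205  0.207 ] [-0.4635  0.0364  1.9095  0.0004  1.2002  0.8654]
shift frac [-0.001   0.0054  0.2   ] roll 0.0012 dist 0.10004463250478718 phi -1.3290078177589346
[ 248   35   51   50 1478] [array([273. ,  59.5]), array([49., 50.]), np.float64(90.0)]
[412  70  28  94 711] [array([429.3, 117.9]), array([20. , 94.5]), np.float64(9.3)]
[ 352   79   62   67 2846] [array([382.5, 112. ]), array([66., 61.]), np.float64(90.0)]
[335 145  11  19 134] [array([339.7, 153.7]), array([ 9.7, 18. ]), np.float64(3.6)]
[387 146  11  22 111] [array([392.5, 156.2]), array([ 6.6, 22.1]), np.float64(18.4)]
[349 150  10  17  93] [array([353.4, 157.5]), array([ 7.6, 16.1]), np.float64(8.1)]
[362 151   9  16  89] [array([366.4, 158.1]), array([ 7., 15.]), np.float64(14.0)]
[374 150  11  18 102] [array([378.9, 157.8]), array([ 7.1, 17.7]), np.float64(15.9)]
[399 150  11  18  99] [array([404.5, 158.3]), array([ 6.3, 18.8]), np.float64(23.2)]
[  0 173   4  21  69] [array([  1.5, 183. ]), array([20.,  3.]), np.float64(90.0)]
[ 28 202  33  25 477] [array([ 46.2, 216.4]), array([19.5, 35.5]), np.float64(70.7)]
[ 315  221   21   65 1308] [array([325., 253.]), array([64., 20.]), np.float64(90.0)]
[374 263  38  29 309] [array([389.3, 273.7]), array([17.8, 40.7]), np.float64(61.5)]
[ 230  271   81   58 2149] [array([269.5, 300.3]), array([76.1, 31.1]), np.float64(24.1)]
[    0   300   640   180 60436] [array([319.5, 389.5]), array([639., 179.]), np.float64(0.0)]
[326.8493 249.2097]
[326.0272 282.1336]
[327.2952 215.8121]
```

>>> servo_tool --targets '[{"hand":-1,"x":-0.005,"y":0.004,"z":0.07,"roll":0},{"hand":-1,"x":-0.005,"y":0.004,"z":0.14,"roll":0},{"hand":-1,"x":-0.005,"y":0.004,"z":0.2,"roll":0},{"hand":-1,"x":-0.005,"y":0.004,"z":0.2,"roll":0},{"hand":1,"x":-0.005,"y":0.004,"z":0.2,"roll":0},{"hand":1,"x":-0.005,"y":0.004,"z":0.2,"roll":0},{"hand":1,"x":-0.005,"y":0.004,"z":0.2,"roll":0},{"hand":1,"x":-0.005,"y":0.004,"z":0.2,"roll":0},{"hand":1,"x":-0.005,"y":0.004,"z":0.2,"roll":0},{"hand":1,"x":-0.005,"y":0.004,"z":0.2,"roll":0}]' --grip_force 20

```text
time: 3.72
tool_pos: [0.4965, -0.2248, 0.1098]
tcp_rot: [-3.119, -0.375, -0.002]
wrist_force: [0.9, -2.4, 3.7]
width: 0.153
grip_force: 22.9
```

```bash
python3 - <<'E'
from h import *
s=bot.read_state();M,f=axes(s)
print({k:s[k] for k in('time','tool_pos','wrist_force','width','grip_force')},f)
print(M)
E
```

```text
{'time': 3.7167, 'tool_pos': array([ 0.4965, -0.2248,  0.1098]), 'wrist_force': array([ 0.8544, -2.3754,  3.6677]), 'width': 0.1525820502861752, 'grip_force': 22.900747060775757} -1.3316432644674217
[[ 0.9715  0.2369  0.0014]
 [ 0.2369 -0.9715  0.0003]
 [ 0.0014 -0.     -1.    ]]
```

>>> servo_tool --targets '[{"hand":1,"x":0,"y":-0.01,"z":-0.01,"roll":0},{"hand":1,"x":0,"y":-0.02,"z":-0.02,"roll":0},{"hand":1,"x":0,"y":-0.033,"z":-0.029,"roll":0},{"hand":1,"x":0,"y":-0.046,"z":-0.038,"roll":0},{"hand":1,"x":0,"y":-0.061,"z":-0.045,"roll":0},{"hand":1,"x":0,"y":-0.0755,"z":-0.05,"roll":0},{"hand":1,"x":0,"y":-0.099,"z":-0.0557,"roll":0},{"hand":1,"x":0,"y":-0.112,"z":-0.057,"roll":0},{"hand":1,"x":0,"y":-0.123,"z":-0.0574,"roll":0},{"hand":1,"x":0,"y":-0.123,"z":-0.0574,"roll":0}]'

```text
time: 4.55
tool_pos: [0.4819, -0.1644, 0.1389]
tcp_rot: [3.119, 0.377, 0.003]
wrist_force: [1.5, 0.9, 8.1]
width: 0.158
grip_force: 20.2
```

```bash
python3 - <<'E'
from h import *
s=bot.read_state();M,f=axes(s)
print({k:s[k] for k in('time','tool_pos','wrist_force','width','grip_force')},f)
yaw=.238;c=np.array([.563,-.129]);Rm=np.array([[np.cos(yaw),-np.sin(yaw)],[np.sin(yaw),np.cos(yaw)]])
print('own',Rm.T@(s['tool_pos'][:2]-c))
E
```

```text
{'time': 4.55, 'tool_pos': array([ 0.4819, -0.1644,  0.1389]), 'wrist_force': array([1.4916, 0.8897, 8.13  ]), 'width': 0.15779594687892862, 'grip_force': 20.181880295276642} -1.330504675918695
own [-0.0871 -0.0153]
```

>>> servo_tool --targets '[{"hand":-1,"x":0,"y":0,"z":0,"roll":0},{"hand":-1,"x":0,"y":0,"z":0,"roll":0},{"hand":-1,"x":0,"y":0,"z":0,"roll":0},{"hand":-1,"x":0,"y":0,"z":0,"roll":0},{"hand":-1,"x":0,"y":0,"z":0,"roll":0},{"hand":-1,"x":0,"y":0,"z":-0.06,"roll":0},{"hand":-1,"x":0,"y":0,"z":-0.14,"roll":0},{"hand":-1,"x":-0.1,"y":0,"z":-0.22,"roll":0},{"hand":-1,"x":-0.18,"y":0,"z":-0.3,"roll":0},{"hand":-1,"x":-0.2,"y":0,"z":-0.36,"roll":0}]'

```text
time: 5.38
tool_pos: [0.3951, -0.1853, 0.2962]
tcp_rot: [-3.117, -0.376, 0.006]
wrist_force: [-0.3, 0.9, 0.1]
width: 0.999
grip_force: 0.0
```

>>> servo_tool --targets '[{"hand":-1,"x":-0.02,"y":0,"z":0,"roll":0},{"hand":-1,"x":-0.02,"y":0,"z":0,"roll":0}]'

```text
time: 5.55
tool_pos: [0.3876, -0.1892, 0.2993]
tcp_rot: [3.116, 0.372, 0.006]
wrist_force: [1.1, 0.3, 0.0]
width: 0.998
grip_force: 0.0
```

```bash
python3 - <<'E'
from h import *
s=bot.read_state();print(s['time'],s['tool_pos'],s['q'])
im=read_camera('wrist');cv2.imwrite('pics/w4.png',im[:,:,::-1]);np.save('pics/w4.npy',np.r_[s['tool_pos'],s['tcp_rot']])
sc=read_camera('scene');cv2.imwrite('pics/s4.png',sc[:,:,::-1])
def c(b,x,y,w,h,k):
    im=cv2.resize(b[y:y+h,x:x+w],None,fx=k,fy=k,interpolation=cv2.INTER_CUBIC)
    for i in range(0,w,20): cv2.putText(im,str(x+i),(i*k,9),0,.33,(255,0,0),1); cv2.line(im,(i*k,10),(i*k,16),(255,0,0),1)
    for j in range(20,h,20): cv2.putText(im,str(y+j),(0,j*k+4),0,.33,(255,0,0),1); cv2.line(im,(24,j*k),(30,j*k),(255,0,0),1)
    return im
A=c(im[:,:,::-1],220,0,200,240,2); B=c(sc[:,:,::-1],310,250,80,96,5)
cv2.imwrite('pics/v4.png',np.hstack([A,B]))
E
```

```text
5.55 [ 0.3876 -0.1892  0.2993] [-0.5116 -0.2535  2.0001 -0.0004  1.3898  0.8218]
```

View pics/v4.png

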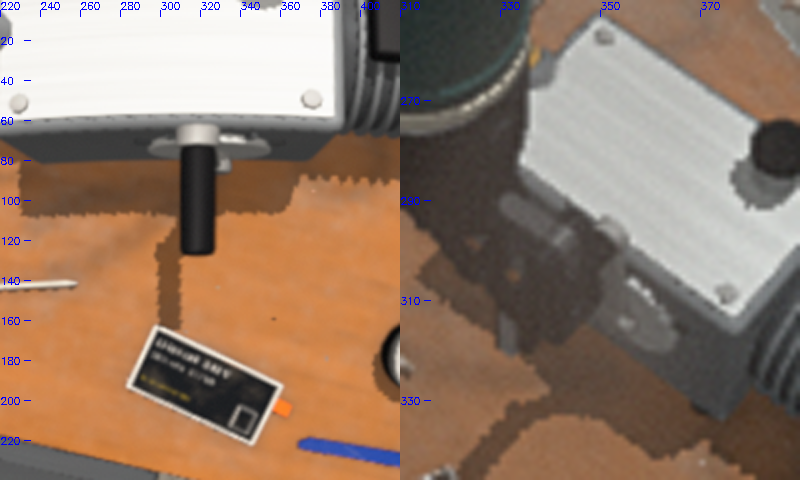

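The wrist crop shows the upright handle near px (319,100), with the dial plate spanning px 294–355 behind it. The handle looks a few mm left of the hinge, so I'll quantify that against the pump's front plane.

```bash
python3 - <<'E'
from h import *
L=lambda n:(lambda w:{'tool_pos':w[:3],'tcp_rot':w[3:]})(np.load(f'pics/{n}.npy'))
yaw=.238;c=np.array([.563,-.129,0]);M=R.from_euler('z',yaw).as_matrix()
def own(r,x):
    e=M.T@(r[0]-c);d=M.T@r[1];return (e+d*(x-e[0])/d[0])
w2,w3,w4=L('w2'),L('w3'),L('w4')
im=cv2.imread('pics/w4.png');m=(cv2.cvtColor(im,cv2.COLOR_BGR2HSV)[:,:,2]<60).astype(np.uint8)
n,l,s,ct=cv2.connectedComponentsWithStats(m)
for i in range(1,n):
    if abs(ct[i][0]-319)<12 and abs(ct[i][1]-100)<25: print(s[i],ct[i]); h=ct[i]
p=plane(wray(h,w4),.152);print('handle own',M.T@(p-c))
p=plane(wray((319,68),w4),.160);print('armtop own',M.T@(p-c))
for n,w,px,x in (('w4 plateL',w4,(294,73),-.051),('w4 plateR',w4,(355,73),-.051),('w2 plateL',w2,(335,108.3),-.051),('w2 plateR',w2,(390,108.3),-.051),('w2 hub',w2,(359,117),-.062),('w4 hubR',w4,(336,80),-.064),('w2 hubL',w2,(352.5,117),-.064),('w2 pumpL',w2,(264.3,100.7),-.05),('w2 pumpR',w2,(425.7,102.7),-.05),
('w4 screwL',w4,(229,51.5),-.04),('w4 screwR',w4,(375.5,49.5),-.04),('w2 screwL',w2,(278.3,87.3),-.04),('w2 screwR',w2,(413.7,93.7),-.04)): print(n,own(wray(px,w),x))
E
```

```text
[310  73  18  54 944] [318.34    99.0869]
handle own [-0.086  -0.0144  0.152 ]
armtop own [-0.0628 -0.0149  0.16  ]
w4 plateL [-0.051   0.0103  0.0677]
w4 plateR [-0.051  -0.0498  0.0688]
w2 plateL [-0.051   0.0085  0.0531]
w2 plateR [-0.051  -0.0444  0.0995]
w2 hub [-0.062  -0.0133  0.1066]
w4 hubR [-0.064  -0.0297  0.1055]
w2 hubL [-0.064  -0.0041  0.1441]
w2 pumpL [-0.05    0.075   0.1283]
w2 pumpR [-0.05   -0.0589  0.1791]
w4 screwL [-0.04    0.0606  0.1312]
w4 screwR [-0.04   -0.0616  0.1297]
w2 screwL [-0.04    0.06    0.1486]
w2 screwR [-0.04   -0.0562  0.1483]
```

```bash
python3 - <<'E'
from h import *
L=lambda n:(lambda w:{'tool_pos':w[:3],'tcp_rot':w[3:]})(np.load(f'pics/{n}.npy'))
yaw=.238;c=np.array([.563,-.129,0]);M=R.from_euler('z',yaw).as_matrix()
w2,w4=L('w2'),L('w4')
o=lambda px,w,z:M.T@(plane(wray(px,w),z)-c)
for n,w,px,z in (('w4 screwL',w4,(229,51.5),.119),('w4 screwR',w4,(375.5,49.5),.119),('w2 screwL',w2,(278.3,87.3),.119),('w2 screwR',w2,(413.7,93.7),.119),('w2 screwBL',w2,(281,16),.119),
('w4 plateL',w4,(294,73),.072),('w4 plateR',w4,(355,73),.072),('w2 plateL',w2,(335,108.3),.072),('w2 plateR',w2,(390,110),.072),('w2 hub',w2,(359,117),.08),('w4hubR',w4,(336,80),.072)): print(n,o(px,w,z))
# hub/plate in enlarged pics, numeric profile along rows
for n,rows,a,b in (('w4',(70,73,76,80,84),285,362),('w2',(108,110,112,117),330,395)):
    g=cv2.cvtColor(cv2.imread(f'pics/{n}.png'),cv2.COLOR_BGR2GRAY)
    for r in rows: print(n,r,a,' '.join(map(str,g[r,a:b])))
E
```

```text
w4 screwL [-0.0371  0.0636  0.119 ]
w4 screwR [-0.0375 -0.0631  0.119 ]
w2 screwL [-0.0364  0.0637  0.119 ]
w2 screwR [-0.0365 -0.0632  0.119 ]
w2 screwBL [0.0346 0.0637 0.119 ]
w4 plateL [-0.0517  0.01    0.072 ]
w4 plateR [-0.0515 -0.0495  0.072 ]
w2 plateL [-0.0523  0.0091  0.072 ]
w2 plateR [-0.0508 -0.0493  0.072 ]
w2 hub [-0.0608 -0.0157  0.08  ]
w4hubR [-0.059 -0.031  0.072]
w4 70 285 60 57 51 51 54 54 54 54 55 55 64 88 104 118 125 127 127 127 122 115 116 115 111 117 134 149 164 176 184 192 201 209 216 216 213 207 201 195 188 181 172 162 150 136 140 174 205 214 212 208 208 213 221 221 215 206 186 161 122 107 108 114 122 128 127 125 115 98 76 60 55 55 56 56 55 56 52
w4 73 285 59 59 58 58 59 59 58 58 67 85 100 107 106 102 99 96 95 93 92 91 91 91 89 87 82 70 53 42 39 37 37 37 37 40 40 40 41 40 39 40 43 53 68 80 84 88 89 90 89 89 89 89 89 89 90 90 91 90 91 91 93 93 96 98 99 103 106 105 103 91 70 57 55 54 55 58 58
w4 76 285 60 60 59 60 60 60 59 58 62 70 80 87 89 90 92 92 92 92 92 92 91 93 92 91 78 47 22 22 25 29 34 40 44 46 45 42 38 35 33 30 27 27 44 73 94 103 100 96 94 93 90 91 91
[... 813 characters left out ...]
5
w2 110 330 82 84 83 84 88 92 93 93 92 93 92 92 91 92 92 94 94 95 94 94 99 107 111 111 113 114 116 117 119 121 121 124 123 111 105 121 135 143 148 149 154 161 169 170 169 170 181 187 188 185 170 136 111 105 104 106 111 119 119 108 81 59 53 53 55
w2 112 330 84 86 86 86 86 85 85 85 85 86 85 85 84 84 84 85 84 84 84 84 84 84 82 84 88 92 94 95 96 96 98 98 98 97 97 96 95 93 92 91 88 88 87 88 87 88 88 90 92 95 97 94 92 92 94 97 98 97 99 96 81 68 64 62 59
w2 117 330 78 78 77 79 79 81 81 82 81 80 79 79 78 78 77 76 77 76 76 76 76 79 90 111 128 145 153 156 145 142 164 181 188 189 184 168 154 151 151 151 151 152 152 152 152 152 154 153 152 153 153 153 152 153 152 152 153 153 153 152 153 153 153 154 155
```

Both views put the dial centre at own y = −0.020 and the handle at −0.0144, so the lever sits at about +0.07 rad. I'll regrip it and move it 5.6 mm to the right.

```bash
cat >> h.py <<'E'
PY=.238;PC=np.array([.563,-.129,0]);PM=R.from_euler('z',PY).as_matrix()
own=lambda p:PM.T@(np.array(p)-PC)
wor=lambda p:PM@np.array(p)+PC
E
python3 -c "
from h import *
go(wor((-.086,-.0148,.24)),PY-np.pi/2)"
```

```text
shift frac [ 0.1962 -0.0024  0.1121] roll 0.0002 dist 0.1129924359145737 phi -1.3323023555240354
```

>>> servo_tool --targets '[{"hand":-1,"x":0.08,"y":-0.0024,"z":0.04,"roll":0},{"hand":-1,"x":0.15,"y":-0.0024,"z":0.08,"roll":0},{"hand":-1,"x":0.196,"y":-0.0024,"z":0.12,"roll":0},{"hand":-1,"x":0.196,"y":-0.0024,"z":0.19,"roll":0},{"hand":-1,"x":0.196,"y":-0.0024,"z":0.26,"roll":0},{"hand":-1,"x":0.196,"y":-0.0024,"z":0.322,"roll":0},{"hand":-1,"x":0.196,"y":-0.0024,"z":0.322,"roll":0},{"hand":1,"x":0.196,"y":-0.0024,"z":0.322,"roll":0},{"hand":1,"x":0.196,"y":-0.0024,"z":0.322,"roll":0},{"hand":1,"x":0.196,"y":-0.0024,"z":0.322,"roll":0}]'

```text
time: 6.48
tool_pos: [0.4848, -0.1642, 0.1377]
tcp_rot: [3.117, 0.375, 0.005]
wrist_force: [0.2, 0.6, 0.0]
width: 0.606
grip_force: 0.0
```

>>> servo_tool --targets '[{"hand":1,"x":0,"y":0,"z":0,"roll":0},{"hand":1,"x":0,"y":0,"z":0,"roll":0},{"hand":1,"x":0,"y":0,"z":0,"roll":0},{"hand":1,"x":0,"y":0,"z":0,"roll":0}]'

```text
time: 6.82
tool_pos: [0.484, -0.1642, 0.1373]
tcp_rot: [3.118, 0.375, 0.004]
wrist_force: [-0.0, -0.6, 5.5]
width: 0.155
grip_force: 21.2
```

```bash
python3 -c "
from h import *
s=bot.read_state();print(own(s['tool_pos']),s['wrist_force'],s['width'],s['grip_force'])"
```

```text
[-0.0851 -0.0155  0.1373] [-0.0241 -0.64    5.5333] 0.15499912801574744 21.20735228061676
```

>>> servo_tool --targets '[{"hand":1,"x":0,"y":0.005,"z":0,"roll":0},{"hand":1,"x":0,"y":0.01,"z":0,"roll":0},{"hand":1,"x":0,"y":0.01,"z":0,"roll":0},{"hand":1,"x":0,"y":0.01,"z":0,"roll":0}]'

```text
time: 7.15
tool_pos: [0.485, -0.1685, 0.1372]
tcp_rot: [-3.119, -0.374, -0.003]
wrist_force: [-0.7, 2.1, 6.9]
width: 0.154
grip_force: 21.4
```

>>> servo_tool --targets '[{"hand":-1,"x":0,"y":0,"z":0,"roll":0},{"hand":-1,"x":0,"y":0,"z":0,"roll":0},{"hand":-1,"x":0,"y":0,"z":0,"roll":0},{"hand":-1,"x":0,"y":0,"z":0,"roll":0},{"hand":-1,"x":0,"y":0,"z":0,"roll":0},{"hand":-1,"x":0,"y":0,"z":-0.06,"roll":0},{"hand":-1,"x":0,"y":0,"z":-0.14,"roll":0},{"hand":-1,"x":-0.1,"y":0,"z":-0.22,"roll":0},{"hand":-1,"x":-0.18,"y":0,"z":-0.3,"roll":0},{"hand":-1,"x":-0.2,"y":0,"z":-0.36,"roll":0}]'

```text
time: 7.98
tool_pos: [0.3981, -0.1886, 0.2946]
tcp_rot: [-3.117, -0.376, 0.005]
wrist_force: [0.5, -0.5, -0.5]
width: 0.998
grip_force: 0.0
```

>>> servo_tool --targets '[{"hand":-1,"x":-0.02,"y":0,"z":0,"roll":0},{"hand":-1,"x":-0.02,"y":0,"z":0,"roll":0}]'

```text
time: 8.15
tool_pos: [0.3906, -0.1925, 0.2977]
tcp_rot: [3.116, 0.372, 0.007]
wrist_force: [-0.1, -0.0, -1.3]
width: 1.001
grip_force: 0.0
```

```bash
python3 - <<'E'
from h import *
s=bot.read_state();print(s['time'],s['tool_pos'],s['q'])
im=read_camera('wrist')[:,:,::-1].copy();cv2.imwrite('pics/w5.png',im);np.save('pics/w5.npy',np.r_[s['tool_pos'],s['tcp_rot']])
m=(cv2.cvtColor(im,cv2.COLOR_BGR2HSV)[:,:,2]<60).astype(np.uint8)
n,l,ss,ct=cv2.connectedComponentsWithStats(m)
for i in range(1,n):
    if 600<ss[i,4]<1500 and ss[i,3]>45: print(ss[i],ct[i],own(plane(wray(ct[i],s),.152)))
g=cv2.cvtColor(im,cv2.COLOR_BGR2GRAY)
for r in range(60,84,3): print(r,280,' '.join(map(str,g[r,280:370])))
E
```

```text
8.15 [ 0.3906 -0.1925  0.2977] [-0.5148 -0.2447  1.9962 -0.0005  1.3841  0.8184]
[399   0  43  46 989] [421.7159  21.0698] [-0.0165 -0.0994  0.152 ]
[311  75  18  55 943] [319.2216 101.754 ] [-0.0861 -0.019   0.152 ]
[ 284  169   70   47 1217] [319.0263 194.8307] [-0.1586 -0.0189  0.152 ]
[258 244  37  75 806] [278.1377 271.9504] [-0.2231  0.0153  0.152 ]
60 280 150 141 137 144 152 156 157 156 150 148 146 136 133 147 155 157 157 158 156 155 153 148 130 122 131 147 155 156 155 153 150 149 139 131 137 148 155 157 158 157 156 155 152 139 131 139 151 158 158 158 158 157 156 148 134 133 145 158 160 162 162 160 158 157 146 131 141 160 166 165 164 162 160 156 148 133 133 148 158 159 159 158 155 151 148 142 139 144 153 154
63 280 134 133 134 133 133 133 132 132 132 131 130 130 129 129 128 129 129 129 129 129 129 128 129 128 126 127 126 126 126 125 125 126 128 130 132 133 136 136 141 146 144 141 138 136 135 131 128 127 126 127 128 128 130 130 130 130 130 130 130 130 130 130 132 131 133 132 133 134 133 134 134 133 135 136 136 136 137 137 139 138 139 139 138 140 140 140 142 143 141 141
66 280 8
[... 1070 characters left out ...]
53 52 56 61 68 74 83 86 87 87 89 89 89 89 89 90 89 89 90 91 92 93 95 96 99 105 106 104 95 73 58 56 54 55 56 57 58 58 58 59 58 59 60 59 58 60 59 59
78 280 60 59 60 60 60 60 59 60 60 64 73 80 86 88 90 90 92 90 92 91 92 91 91 91 91 91 92 92 90 88 73 42 25 20 25 29 35 42 48 54 53 48 42 35 32 27 25 29 51 75 88 91 90 91 90 90 90 90 90 90 89 90 91 90 91 89 89 89 88 84 74 63 58 57 56 58 57 57 57 58 58 57 58 58 58 58 58 59 58 59
81 280 65 68 67 69 69 70 69 69 70 70 69 70 70 71 72 73 73 75 76 76 78 78 80 81 83 84 83 85 86 78 62 34 22 23 24 30 35 43 49 54 54 49 41 36 32 30 26 29 54 83 94 85 84 85 85 83 83 81 78 77 75 74 73 73 70 67 68 67 66 66 67 65 66 66 65 64 64 64 64 64 63 63 62 62 61 61 62 60 62 63
```

Lever handle own y is −0.0190 against a dial centre of −0.0193, so it is upright within 0.01 rad. Now the rod.

```bash
python3 -c "
from h import *
go((.453,.215,.24),-.158)"
```

```text
shift frac [ 0.3125 -0.7616  0.1107] roll -0.374 dist 0.41530213286617174 phi -1.3328560776829723
```

>>> servo_tool --targets '[{"hand":-1,"x":0.05,"y":-0.08,"z":0,"roll":-0.04},{"hand":-1,"x":0.3125,"y":-0.7616,"z":0.05,"roll":-0.374},{"hand":-1,"x":0.3125,"y":-0.7616,"z":0.05,"roll":-0.374},{"hand":-1,"x":0.3125,"y":-0.7616,"z":0.05,"roll":-0.374},{"hand":-1,"x":0.3125,"y":-0.7616,"z":0.05,"roll":-0.374},{"hand":-1,"x":0.3125,"y":-0.7616,"z":0.11,"roll":-0.374},{"hand":-1,"x":0.3125,"y":-0.7616,"z":0.11,"roll":-0.374},{"hand":-1,"x":0.3125,"y":-0.7616,"z":0.11,"roll":-0.374},{"hand":-1,"x":0.3125,"y":-0.7616,"z":0.11,"roll":-0.374},{"hand":-1,"x":0.3125,"y":-0.7616,"z":0.11,"roll":-0.374}]'

```text
time: 9.03
tool_pos: [0.4511, 0.2178, 0.237]
tcp_rot: [-2.38, -2.049, 0.005]
wrist_force: [0.9, -1.0, -0.6]
width: 1.002
grip_force: 0.0
```

>>> servo_tool --targets '[{"hand":-1,"x":0,"y":0,"z":0,"roll":0},{"hand":-1,"x":0,"y":0,"z":0,"roll":0},{"hand":-1,"x":0,"y":0,"z":0,"roll":0}]'

```text
time: 9.28
tool_pos: [0.4513, 0.2152, 0.2379]
tcp_rot: [-2.386, -2.042, 0.006]
wrist_force: [0.3, -1.0, -0.1]
width: 0.999
grip_force: 0.0
```

```bash
python3 - <<'E'
from h import *
s=bot.read_state();print(s['time'],s['tool_pos'],s['q'])
im=read_camera('wrist')[:,:,::-1].copy();cv2.imwrite('pics/w6.png',im);np.save('pics/w6.npy',np.r_[s['tool_pos'],s['tcp_rot']])
go((.453,.215,.041),-.158)
m=(cv2.cvtColor(im,cv2.COLOR_BGR2HSV)[:,:,2]<60).astype(np.uint8)
n,l,ss,ct=cv2.connectedComponentsWithStats(m)
for i in range(1,n):
    if 200<ss[i,4]<5000:
        pts=np.argwhere(l==i)[:,::-1].astype(np.float32);rc=cv2.minAreaRect(pts);bx=cv2.boxPoints(rc)
        bx=bx[np.argsort(bx[:,1])]; a,b=bx[:2].mean(0),bx[2:].mean(0)
        print(ss[i],rc[1],a,b,plane(wray(a,s),.069),plane(wray(b,s),.069),plane(wray(ct[i],s),.066))
E
```

```text
9.2833 [0.4513 0.2152 0.2379] [ 0.3954 -0.0725  1.9586 -0.0004  1.2595  0.5507]
shift frac [0.0019 0.0032 0.3952] roll 0.0004 dist 0.19760622262334765 phi -0.15659256706373487
[ 437   12   89   65 3424] (92.04396057128906, 47.68301010131836) [487.2056  20.4999] [476.3906  66.9403] [0.6225 0.3728 0.069 ] [0.6035 0.3296 0.069 ] [0.6153 0.3495 0.066 ]
[316 182  18  68 943] (67.0, 17.0) [324.5 182. ] [324.5 249. ] [0.4573 0.2454 0.069 ] [0.4484 0.1871 0.069 ] [0.4531 0.2152 0.066 ]
[131 197  44  34 672] (23.525955200195312, 45.11162567138672) [151.9412 201.7647] [157.6471 224.5883] [0.2997 0.2552 0.069 ] [0.2999 0.2333 0.069 ] [0.2918 0.2455 0.066 ]
```

>>> servo_tool --targets '[{"hand":-1,"x":0.002,"y":0.0035,"z":0.08,"roll":0},{"hand":-1,"x":0.002,"y":0.0035,"z":0.16,"roll":0},{"hand":-1,"x":0.002,"y":0.0035,"z":0.24,"roll":0},{"hand":-1,"x":0.002,"y":0.0035,"z":0.31,"roll":0},{"hand":-1,"x":0.002,"y":0.0035,"z":0.36,"roll":0},{"hand":-1,"x":0.002,"y":0.0035,"z":0.395,"roll":0},{"hand":-1,"x":0.002,"y":0.0035,"z":0.395,"roll":0},{"hand":-1,"x":0.002,"y":0.0035,"z":0.395,"roll":0},{"hand":1,"x":0.002,"y":0.0035,"z":0.395,"roll":0},{"hand":1,"x":0.002,"y":0.0035,"z":0.395,"roll":0}]' --grip_force 30

```text
time: 10.17
tool_pos: [0.456, 0.216, 0.0446]
tcp_rot: [2.388, 2.039, 0.006]
wrist_force: [-0.1, -0.6, 0.4]
width: 0.745
grip_force: 0.0
```

>>> servo_tool --targets '[{"hand":1,"x":0,"y":0,"z":0,"roll":0},{"hand":1,"x":0,"y":0,"z":0,"roll":0},{"hand":1,"x":0,"y":0,"z":0,"roll":0},{"hand":1,"x":0,"y":0,"z":0,"roll":0},{"hand":1,"x":0,"y":0,"z":0,"roll":0}]'

```text
time: 10.58
tool_pos: [0.4544, 0.216, 0.0429]
tcp_rot: [2.388, 2.041, 0.001]
wrist_force: [-0.4, -0.3, 3.2]
width: 0.156
grip_force: 34.7
```

>>> servo_tool --targets '[{"hand":1,"x":0,"y":0,"z":-0.02,"roll":0},{"hand":1,"x":0,"y":0,"z":-0.05,"roll":0},{"hand":1,"x":0,"y":0,"z":-0.09,"roll":0},{"hand":1,"x":0,"y":0,"z":-0.14,"roll":0},{"hand":1,"x":0,"y":0,"z":-0.19,"roll":0},{"hand":1,"x":0,"y":0,"z":-0.24,"roll":0},{"hand":1,"x":0,"y":0,"z":-0.27,"roll":0},{"hand":1,"x":0,"y":0,"z":-0.28,"roll":0},{"hand":1,"x":0,"y":0,"z":-0.28,"roll":0},{"hand":1,"x":0,"y":0,"z":-0.28,"roll":0}]'

```text
time: 11.42
tool_pos: [0.4535, 0.2156, 0.1819]
tcp_rot: [-2.388, -2.041, 0.001]
wrist_force: [-0.1, 1.1, -1.7]
width: 0.162
grip_force: 34.2
```

```bash
python3 - <<'E'
from h import *
s=bot.read_state();print({k:s[k] for k in('time','tool_pos','wrist_force','torque','width','grip_force')})
im=read_camera('wrist')[:,:,::-1].copy();cv2.imwrite('pics/w7.png',im);np.save('pics/w7.npy',np.r_[s['tool_pos'],s['tcp_rot']])
t=read_camera('top');cv2.imwrite('pics/t7.png',t[:,:,::-1]);sc=read_camera('scene');cv2.imwrite('pics/s7.png',sc[:,:,::-1])
def c(b,x,y,w,h,k):
    im=cv2.resize(b[y:y+h,x:x+w],None,fx=k,fy=k,interpolation=cv2.INTER_CUBIC)
    for i in range(0,w,20): cv2.putText(im,str(x+i),(int(i*k),9),0,.33,(255,0,0),1)
    for j in range(20,h,20): cv2.putText(im,str(y+j),(0,int(j*k+4)),0,.33,(255,0,0),1)
    return im
A=c(im,260,100,120,300,2);B=c(t[:,:,::-1],220,260,120,80,4);C=c(sc[:,:,::-1],215,180,80,100,3)
o=np.zeros((600,730,3),np.uint8);o[:600,:240]=A;o[:320,245:725]=B;o[:300-20,245:245]=0
o[320:600,245:485]=C[:280];cv2.imwrite('pics/v7.png',o)
E
```

```text
{'time': 11.4167, 'tool_pos': array([0.4535, 0.2156, 0.1819]), 'wrist_force': array([-0.1283,  1.0724, -1.6592]), 'torque': array([ 0.0855, -0.0211,  0.0218]), 'width': 0.16238938916550943, 'grip_force': 34.2085325717926}
```

View pics/v7.png

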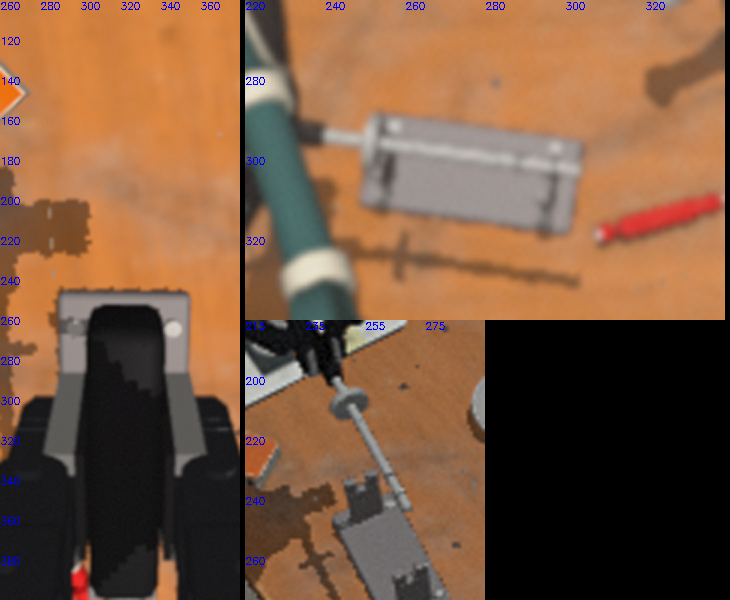

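The rod is gripped and clear of the rest. Its tip is at top (300.5,302), scene (268.3,241.7). I'll check its tilt and plan the insertion.

```bash
python3 - <<'E'
from h import *
s=bot.read_state();M,f=axes(s)
for nt,ns in (((300.5,301.8),(268.3,241.7)),):
    r=[ray('top',nt),ray('scene',ns)];p,e=tri(*r);print('tip',p,e)
g=s['tool_pos']-M[:,2]*.019*1.0;print('grip',g,'vec',g-p,np.linalg.norm(g-p),'yaw',np.arctan2(-(g-p)[0],(g-p)[1]),'phi',f)
a=np.array([0,np.cos(np.radians(40)),np.sin(np.radians(40))])
m=np.r_[own((.532,-.004,.15))];print('mouth own',m)
E
```

```text
tip [0.4273 0.0531 0.1904] [0.0014997910103835613, 0.001499791010383508]
grip [0.4529 0.2153 0.1996] vec [0.0256 0.1622 0.0092] 0.1644312195706531 yaw -0.15652365701026918 phi -0.1563018748294717
mouth own [-0.0007  0.1288  0.15  ]
```

```bash
python3 -c "
from h import *
go(wor((-.0008,.335,.145)),PY)"
```

```text
shift frac [-0.0277  0.0661  0.071 ] roll -0.1255 dist 0.05045612428920144 phi -0.1563018748294717
```

>>> servo_tool --targets '[{"hand":1,"x":0,"y":0.066,"z":0,"roll":-0.03},{"hand":1,"x":-0.0277,"y":0.066,"z":0.03,"roll":-0.06},{"hand":1,"x":-0.0277,"y":0.066,"z":0.06,"roll":-0.09},{"hand":1,"x":-0.0277,"y":0.066,"z":0.071,"roll":-0.11},{"hand":1,"x":-0.0277,"y":0.066,"z":0.071,"roll":-0.1255},{"hand":1,"x":-0.0277,"y":0.066,"z":0.071,"roll":-0.1255},{"hand":1,"x":-0.0277,"y":0.066,"z":0.071,"roll":-0.1255}]'

```text
time: 12.15
tool_pos: [0.4838, 0.1967, 0.1457]
tcp_rot: [-1.943, -2.467, 0.003]
wrist_force: [0.2, -0.0, -0.7]
width: 0.159
grip_force: 34.2
```

```bash
python3 - <<'E'
from h import *
s=bot.read_state();M,f=axes(s);print(s['time'],s['tool_pos'],own(s['tool_pos']),f,s['wrist_force'],s['width'],s['q'])
t=read_camera('top')[:,:,::-1];sc=read_camera('scene')[:,:,::-1];cv2.imwrite('pics/t8.png',t);cv2.imwrite('pics/s8.png',sc)
def c(b,x,y,w,h,k):
    im=cv2.resize(b[y:y+h,x:x+w],None,fx=k,fy=k,interpolation=cv2.INTER_CUBIC)
    for i in range(0,w,10): cv2.putText(im,str(x+i),(int(i*k),9),0,.33,(255,0,0),1);cv2.line(im,(i*k,10),(i*k,16),(255,0,0),1)
    for j in range(10,h,10): cv2.putText(im,str(y+j),(0,int(j*k+4)),0,.33,(255,0,0),1)
    return im
A=c(t,255,225,90,60,6)
B=c(sc,255,205,90,60,6)
o=np.vstack([A,B]) ; o=cv2.resize(o,(450,600)) if 0 else np.hstack([c(t,260,225,80,75,5),c(sc,262,205,80,75,5)])
cv2.imwrite('pics/v8.png',o)
E
```

```text
12.15 [0.4838 0.1967 0.1457] [-0.0002  0.3352  0.1457] 0.23656659059153548 [ 0.1882 -0.0264 -0.659 ] 0.15908794203546808 [0.3384 0.0482 2.0168 0.     1.0789 0.1018]
```

View pics/v8.png

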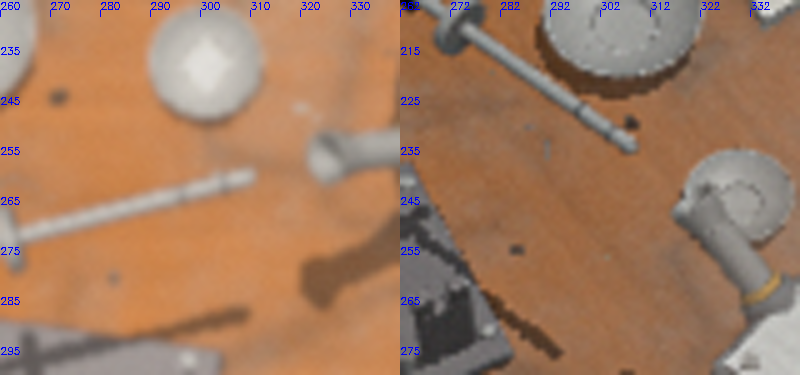

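The rod tip is at top (310.6,260.2), scene (308.6,234). The mouth is at top (324.6,256.4), scene (320.6,245). Using the same cameras for both makes the biases cancel, so I'll compare them relatively.

```bash
python3 - <<'E'
from h import *
Q={'tip':((310.6,260.2),(308.6,234)),'mouth':((324.6,256.4),(320.6,245)),'collar':((261.6,272.8),(273.8,210.4))}
D={}
for k,(a,b) in Q.items():
    p,e=tri(ray('top',a),ray('scene',b));D[k]=own(p);print(k,p,D[k],e)
print('tip-mouth own',D['tip']-D['mouth'])
v=D['collar']-D['tip'];print('rod dir',v,np.degrees(np.arctan2(v[2],np.hypot(v[0],v[1]))),'yaw err',np.arctan2(v[0],v[1]))
# top plane only
for z in (.140,.145,.150): print(z,own(plane(ray('top',(310.6,260.2)),z)),own(plane(ray('scene',(308.6,234)),z)))
print('mouth .15',own(plane(ray('top',(324.6,256.4)),.15)),own(plane(ray('scene',(320.6,245)),.15)))
E
```

```text
tip [0.5229 0.0294 0.1636] [-0.0017  0.1634  0.1636] [0.0024908764900816887, 0.0024908764900814645]
mouth [ 0.534  -0.0027  0.1444] [0.0015 0.1296 0.1444] [0.002847412170645936, 0.0028474121706459432]
collar [0.4977 0.141  0.157 ] [0.0002 0.2778 0.157 ] [0.002403307610665758, 0.0024033076106656907]
tip-mouth own [-0.0032  0.0338  0.0193]
rod dir [ 0.0019  0.1144 -0.0067] -3.32970325136341 yaw err 0.016642123970925647
0.14 [-0.0003  0.1645  0.14  ] [0.0119 0.1727 0.14  ]
0.145 [-0.001   0.1646  0.145 ] [0.0095 0.1705 0.145 ]
0.15 [-0.0017  0.1647  0.15  ] [0.0071 0.1682 0.15  ]
mouth .15 [-0.0016  0.1315  0.15  ] [0.0013 0.1257 0.15  ]
```

>>> servo_tool --targets '[{"hand":1,"x":0,"y":-0.0016,"z":0.015,"roll":-0.0025},{"hand":1,"x":0,"y":-0.0016,"z":0.03,"roll":-0.0025},{"hand":1,"x":0,"y":-0.0016,"z":0.03,"roll":-0.0025},{"hand":1,"x":-0.02,"y":-0.0016,"z":0.03,"roll":-0.0025},{"hand":1,"x":-0.04,"y":-0.0016,"z":0.03,"roll":-0.0025},{"hand":1,"x":-0.055,"y":-0.0016,"z":0.03,"roll":-0.0025},{"hand":1,"x":-0.065,"y":-0.0016,"z":0.03,"roll":-0.0025},{"hand":1,"x":-0.07,"y":-0.0016,"z":0.03,"roll":-0.0025},{"hand":1,"x":-0.07,"y":-0.0016,"z":0.03,"roll":-0.0025}]' --grip_force 25

```text
time: 13.0
tool_pos: [0.4924, 0.1619, 0.1322]
tcp_rot: [1.934, 2.475, 0.001]
wrist_force: [0.4, 1.6, -0.4]
width: 0.159
grip_force: 34.1
```

```bash
cat > chk.py <<'E'
from h import *
s=bot.read_state();M,f=axes(s);print(round(s['time'],2),'own',own(s['tool_pos']),'F own',PM.T@s['wrist_force'],'T own',PM.T@s['torque'],'phi',round(f,4),round(s['width'],3),round(s['grip_force'],1))
E
python3 chk.py
```

```text
13.0 own [-0.      0.2993  0.1322] F own [ 0.7255  1.4471 -0.3556] T own [ 0.0855 -0.0235  0.0247] phi 0.2443 0.159 34.1
```

>>> servo_tool --targets '[{"hand":1,"x":-0.005,"y":0,"z":0,"roll":0},{"hand":1,"x":-0.01,"y":0,"z":0,"roll":0},{"hand":1,"x":-0.014,"y":0,"z":0,"roll":0},{"hand":1,"x":-0.014,"y":0,"z":0,"roll":0}]'

```text
time: 13.33
tool_pos: [0.4938, 0.1558, 0.1319]
tcp_rot: [1.932, 2.477, -0.0]
wrist_force: [0.1, 0.0, -0.4]
width: 0.156
grip_force: 34.1
```

```bash
python3 chk.py
```

```text
13.33 own [-0.0002  0.2931  0.1319] F own [ 0.0546 -0.0034 -0.3677] T own [ 0.0821 -0.0608  0.0007] phi 0.2458 0.156 34.1
```

>>> servo_tool --targets '[{"hand":1,"x":-0.003,"y":-0.001,"z":0,"roll":0},{"hand":1,"x":-0.006,"y":-0.001,"z":0,"roll":0},{"hand":1,"x":-0.006,"y":-0.001,"z":0,"roll":0}]' --grip_force 20

```text
time: 13.58
tool_pos: [0.4939, 0.1528, 0.1319]
tcp_rot: [1.932, 2.477, -0.0]
wrist_force: [-0.3, 0.0, -2.1]
width: 0.159
grip_force: 34.1
```

```bash
python3 chk.py; python3 - <<'E'
from h import *
t=read_camera('top')[:,:,::-1];sc=read_camera('scene')[:,:,::-1];cv2.imwrite('pics/t9.png',t);cv2.imwrite('pics/s9.png',sc)
# rod axis seen from scene & top: bright pixels along expected rod line; project expected collar/tip for level rod
def proj(n,p):
    c=camera_info(n);q=R.from_rotvec(c['orientation']).inv().apply(np.array(p)-c['eye']);return np.array([c['cx']+c['fx']*q[0]/q[2],c['cy']+c['fy']*q[1]/q[2]])
s=bot.read_state();o=own(s['tool_pos'])
for n in('top','scene'):
    for z in (-.006,0,.006): print(n,z,'tip',proj(n,wor((o[0],o[1]-.171,o[2]+.017+z))),'col',proj(n,wor((o[0],o[1]-.057,o[2]+.017+z))))
E
```

```text
13.58 own [-0.0007  0.2901  0.1319] F own [-0.2664  0.0804 -2.0587] T own [ 0.0383  0.0275 -0.0098] phi 0.2459 0.159 34.1
top -0.006 tip [329.608  255.1085] col [281.6307 267.9002]
top 0 tip [329.64   254.7133] col [281.4226 267.5677]
top 0.006 tip [329.6723 254.3142] col [281.2124 267.2318]
scene -0.006 tip [322.1777 248.5846] col [286.4721 223.5689]
scene 0 tip [322.1532 247.2494] col [286.3208 222.182 ]
scene 0.006 tip [322.1285 245.9044] col [286.1684 220.7852]
```

>>> servo_tool --targets '[{"hand":1,"x":-0.0003,"y":0,"z":-0.012,"roll":0},{"hand":1,"x":-0.001,"y":0,"z":-0.024,"roll":0},{"hand":1,"x":-0.002,"y":0,"z":-0.036,"roll":0},{"hand":1,"x":-0.004,"y":0,"z":-0.047,"roll":0},{"hand":1,"x":-0.006,"y":0,"z":-0.0586,"roll":0},{"hand":1,"x":-0.006,"y":0,"z":-0.0586,"roll":0}]'

```text
time: 14.18
tool_pos: [0.4955, 0.1504, 0.1631]
tcp_rot: [1.932, 2.476, 0.004]
wrist_force: [-1.6, 2.7, -1.2]
width: 0.156
grip_force: 33.9
```

```bash
python3 chk.py; cat > look.py <<'E'
import sys
from h import *
def proj(n,p):
    c=camera_info(n);q=R.from_rotvec(c['orientation']).inv().apply(np.array(p)-c['eye']);return np.array([c['cx']+c['fx']*q[0]/q[2],c['cy']+c['fy']*q[1]/q[2]])
# find the rod tilt: for each camera, project rod axis points for tilt th about the grip and give mean image brightness along the thin shaft minus the flanks
s=bot.read_state();o=own(s['tool_pos'])+[0,0,.0175]
for n in ('scene','top'):
    im=read_camera(n);cv2.imwrite(f'pics/{n}_{sys.argv[1]}.png',im[:,:,::-1])
    c=camera_info(n)
    hsv=cv2.cvtColor(im,cv2.COLOR_RGB2HSV);sat=hsv[:,:,1].astype(float);val=hsv[:,:,2].astype(float)
    # dump saturation profile across the rod at own y positions 80 and 110 mm from grip, scanning tilt
    for d in (.075,.10,.13):
        row=[]
        for th in range(-6,52,2):
            p=proj(n,wor(o+[0,-d*np.cos(np.radians(th)),-d*np.sin(np.radians(th))]))
            row.append(int(cv2.getRectSubPix(im[:,:,2].astype(np.float32),(1,1),tuple(map(float,p)))[0,0])-int(cv2.getRectSubPix(im[:,:,0].astype(np.float32),(1,1),tuple(map(float,p)))[0,0]))
        print(n,d,'blue-red at tilt -6..50 step2:',row)
E
python3 look.py 10
```

```text
14.18 own [0.0003 0.2875 0.1631] F own [-0.9212  2.9705 -1.2159] T own [ 0.7341  0.1654 -0.1074] phi 0.2456 0.156 33.9
scene 0.075 blue-red at tilt -6..50 step2: [-40, -46, -41, -27, -14, -4, -1, 0, 1, -3, -12, -32, -59, -80, -80, -80, -79, -77, -77, -77, -77, -77, -75, -73, -73, -73, -74, -74, -74]
scene 0.1 blue-red at tilt -6..50 step2: [-42, -47, -71, -83, -65, -22, -5, 2, 2, -5, -32, -64, -75, -79, -76, -76, -75, -73, -74, -76, -79, -79, -77, -73, -72, -72, -68, -45, -38]
scene 0.13 blue-red at tilt -6..50 step2: [-85, -70, -74, -86, -85, -64, -19, 1, 2, -19, -60, -83, -87, -86, -86, -86, -86, -87, -86, -85, -84, -86, -86, -87, -88, -88, -89, -85, -84]
top 0.075 blue-red at tilt -6..50 step2: [-55, -47, -40, -33, -28, -24, -22, -20, -16, -13, -14, -15, -15, -15, -20, -25, -28, -31, -40, -46, -50, -48, -42, -30, -20, -11, -10, -21, -47]
top 0.1 blue-red at tilt -6..50 step2: [-62, -53, -44, -35, -30, -26, -21, -17, -17, -17, -15, -16, -19, -21, -24, -33, -41, -49, -56, -63, -69, -80, -92, -98, -106, -109, -115, -121, -124]
top 0.13 blue-red at tilt -6..50 step2: [-62, -56, -47, -38, -29, -23, -20, -15, -14, -15, -14, -20, -23, -31, -40, -47, -57, -68, -77, -88, -94, -103, -105, -110, -112, -113, -113, -117, -113]
```

Tilt from the scene scan is about 9° as planned, with low forces. Continuing the swing.

>>> servo_tool --targets '[{"hand":1,"x":-0.003,"y":-0.002,"z":-0.013,"roll":0},{"hand":1,"x":-0.006,"y":-0.002,"z":-0.026,"roll":0},{"hand":1,"x":-0.01,"y":-0.002,"z":-0.039,"roll":0},{"hand":1,"x":-0.016,"y":-0.002,"z":-0.0526,"roll":0},{"hand":1,"x":-0.016,"y":-0.002,"z":-0.0526,"roll":0}]'

```text
time: 14.7
tool_pos: [0.4968, 0.1418, 0.1897]
tcp_rot: [1.932, 2.475, 0.003]
wrist_force: [-0.9, 2.4, -0.3]
width: 0.156
grip_force: 34.0
```

```bash
python3 chk.py; python3 look.py 20 | grep scene
```

```text
14.7 own [-0.0005  0.2788  0.1897] F own [-0.3484  2.5296 -0.3338] T own [ 0.6526  0.1064 -0.0704] phi 0.2452 0.156 34.0
scene 0.075 blue-red at tilt -6..50 step2: [-2, 0, 1, -1, -7, -21, -27, -32, -16, -1, 0, 0, 1, 2, -5, -24, -48, -69, -80, -82, -81, -79, -79, -79, -81, -82, -82, -81, -81]
scene 0.1 blue-red at tilt -6..50 step2: [-1, 0, -8, -27, -43, -45, -47, -47, -45, -43, -25, -5, 0, 3, -9, -39, -68, -81, -83, -80, -76, -74, -72, -72, -71, -70, -69, -72, -73]
scene 0.13 blue-red at tilt -6..50 step2: [-71, -81, -80, -82, -83, -82, -84, -84, -86, -74, -36, -3, 3, 1, -27, -72, -87, -87, -88, -87, -87, -87, -87, -88, -88, -86, -85, -87, -84]
```

>>> servo_tool --targets '[{"hand":1,"x":-0.006,"y":0,"z":-0.012,"roll":0},{"hand":1,"x":-0.012,"y":0,"z":-0.024,"roll":0},{"hand":1,"x":-0.018,"y":0,"z":-0.037,"roll":0},{"hand":1,"x":-0.0258,"y":0,"z":-0.049,"roll":0},{"hand":1,"x":-0.0258,"y":0,"z":-0.049,"roll":0}]'

```text
time: 15.22
tool_pos: [0.4997, 0.1289, 0.2138]
tcp_rot: [1.932, 2.475, 0.002]
wrist_force: [-1.1, 2.4, -0.7]
width: 0.155
grip_force: 34.3
```

```bash
python3 chk.py; python3 look.py 30 | grep scene
```

```text
15.22 own [-0.0007  0.2656  0.2138] F own [-0.5001  2.5736 -0.7206] T own [ 0.6498  0.068  -0.0849] phi 0.245 0.155 34.3
scene 0.075 blue-red at tilt -6..50 step2: [-3, -3, -4, -4, -3, -3, -3, -2, -2, -2, -3, -3, -2, -2, -2, -3, -2, -1, -1, 0, -7, -18, -31, -42, -51, -63, -73, -78, -82]
scene 0.1 blue-red at tilt -6..50 step2: [-3, -3, -1, -2, -1, -1, -13, -29, -42, -44, -44, -47, -50, -44, -26, -3, 0, 3, -4, -25, -60, -86, -87, -85, -83, -79, -76, -76, -76]
scene 0.13 blue-red at tilt -6..50 step2: [-44, -59, -67, -73, -75, -73, -75, -76, -80, -84, -84, -85, -87, -89, -74, -37, -6, 2, 3, -26, -69, -93, -89, -88, -89, -88, -88, -89, -88]
```

>>> servo_tool --targets '[{"hand":1,"x":-0.009,"y":0,"z":-0.012,"roll":0},{"hand":1,"x":-0.018,"y":0,"z":-0.024,"roll":0},{"hand":1,"x":-0.028,"y":0,"z":-0.037,"roll":0},{"hand":1,"x":-0.0382,"y":0,"z":-0.0484,"roll":0},{"hand":1,"x":-0.0382,"y":0,"z":-0.0484,"roll":0}]'

```text
time: 15.73
tool_pos: [0.5046, 0.11, 0.2381]
tcp_rot: [1.932, 2.474, 0.002]
wrist_force: [-0.3, 2.1, -1.2]
width: 0.158
grip_force: 35.1
```

```bash
python3 chk.py; python3 look.py 40
```

```text
15.73 own [-0.0004  0.2461  0.2381] F own [ 0.1718  2.0848 -1.2121] T own [ 0.4004 -0.0173  0.0139] phi 0.245 0.158 35.1
scene 0.075 blue-red at tilt -6..50 step2: [-4, -3, -3, -2, -2, -3, -2, -3, -4, -4, -2, -3, -4, -4, -4, -4, -4, -3, -2, -2, -3, -2, -2, -1, 0, 1, -11, -24, -36]
scene 0.1 blue-red at tilt -6..50 step2: [-3, -2, -3, -3, -2, -2, -2, -14, -25, -33, -37, -38, -39, -44, -52, -64, -75, -78, -80, -73, -36, -3, 1, 1, -8, -41, -71, -88, -92]
scene 0.13 blue-red at tilt -6..50 step2: [-49, -54, -61, -67, -72, -71, -71, -71, -73, -77, -80, -79, -83, -84, -83, -82, -83, -81, -85, -86, -65, -8, 0, -1, -21, -64, -89, -92, -91]
top 0.075 blue-red at tilt -6..50 step2: [-87, -87, -86, -86, -85, -85, -84, -82, -80, -77, -74, -70, -64, -59, -55, -50, -45, -40, -38, -34, -27, -22, -20, -17, -13, -14, -14, -13, -11]
top 0.1 blue-red at tilt -6..50 step2: [-90, -91, -90, -91, -92, -93, -94, -94, -95, -96, -95, -94, -93, -88, -84, -75, -65, -56, -47, -37, -30, -25, -21, -16, -12, -13, -13, -18, -24]
top 0.13 blue-red at tilt -6..50 step2: [-95, -96, -97, -97, -96, -95, -95, -95, -91, -88, -82, -75, -61, -46, -30, -17, -10, -8, -10, -13, -19, -23, -21, -15, -14, -14, -19, -29, -43]
```

>>> servo_tool --targets '[{"hand":1,"x":-0.005,"y":-0.001,"z":0.006,"roll":0},{"hand":1,"x":-0.01,"y":-0.001,"z":0.012,"roll":0},{"hand":1,"x":-0.016,"y":-0.001,"z":0.018,"roll":0},{"hand":1,"x":-0.022,"y":-0.001,"z":0.024,"roll":0},{"hand":1,"x":-0.0274,"y":-0.001,"z":0.0296,"roll":0},{"hand":1,"x":-0.0274,"y":-0.001,"z":0.0296,"roll":0}]'

```text
time: 16.33
tool_pos: [0.5058, 0.0969, 0.2203]
tcp_rot: [-1.932, -2.476, 0.002]
wrist_force: [1.0, 0.3, -0.8]
width: 0.16
grip_force: 35.1
```

```bash
python3 chk.py; python3 look.py 41|grep scene
```

```text
16.33 own [-0.0023  0.233   0.2203] F own [ 0.9904  0.0214 -0.8339] T own [ 0.0714  0.0218 -0.037 ] phi 0.2455 0.16 35.1
scene 0.075 blue-red at tilt -6..50 step2: [-1, -2, -2, -2, -1, -1, -17, -29, -37, -42, -44, -46, -47, -48, -52, -54, -61, -65, -59, -47, -25, -7, 0, 2, -4, -17, -46, -75, -83]
scene 0.1 blue-red at tilt -6..50 step2: [-50, -56, -62, -67, -72, -75, -73, -74, -75, -76, -78, -83, -85, -86, -86, -86, -86, -87, -82, -65, -29, -4, 0, 3, -2, -31, -66, -85, -90]
scene 0.13 blue-red at tilt -6..50 step2: [-82, -80, -79, -78, -79, -83, -79, -33, -8, -4, -5, -5, -5, -5, -6, -4, -3, -5, -6, -6, -5, -4, -2, -1, -16, -55, -81, -83, -80]
```

>>> servo_tool --targets '[{"hand":1,"x":-0.008,"y":0.002,"z":0.006,"roll":0},{"hand":1,"x":-0.016,"y":0.002,"z":0.0125,"roll":0},{"hand":1,"x":-0.024,"y":0.002,"z":0.0188,"roll":0},{"hand":1,"x":-0.032,"y":0.002,"z":0.025,"roll":0},{"hand":1,"x":-0.04,"y":0.002,"z":0.0313,"roll":0},{"hand":1,"x":-0.0472,"y":0.002,"z":0.037,"roll":0},{"hand":1,"x":-0.0472,"y":0.002,"z":0.037,"roll":0}]'

```text
time: 17.02
tool_pos: [0.5126, 0.0741, 0.202]
tcp_rot: [-1.933, -2.476, 0.002]
wrist_force: [-1.1, -0.2, -1.2]
width: 0.16
grip_force: 35.1
```

```bash
python3 chk.py; python3 look.py 42|grep scene
```

```text
17.02 own [-0.0011  0.2093  0.202 ] F own [-1.1448  0.0564 -1.184 ] T own [-0.0444  0.0071  0.0052] phi 0.2452 0.16 35.1
scene 0.075 blue-red at tilt -6..50 step2: [-75, -75, -75, -74, -72, -76, -78, -81, -82, -83, -84, -85, -86, -87, -89, -90, -89, -87, -70, -45, -23, -8, 1, 3, 0, -17, -41, -74, -86]
scene 0.1 blue-red at tilt -6..50 step2: [-75, -79, -82, -81, -77, -44, -17, -2, -1, -3, -5, -6, -5, -4, -4, -5, -4, -4, -4, -5, -4, -5, -4, -2, -2, -29, -61, -82, -85]
scene 0.13 blue-red at tilt -6..50 step2: [-7, -7, -7, -7, -8, -8, -8, -8, -9, -9, -7, -8, -9, -9, -7, -7, -8, -7, -8, -8, -6, -7, -7, -6, -8, -5, -9, -30, -39]
```

>>> servo_tool --targets '[{"hand":1,"x":-0.0077,"y":0,"z":0.0064,"roll":0},{"hand":1,"x":-0.0153,"y":0,"z":0.0129,"roll":0},{"hand":1,"x":-0.023,"y":0,"z":0.0193,"roll":0},{"hand":1,"x":-0.0307,"y":0,"z":0.0257,"roll":0},{"hand":1,"x":-0.0383,"y":0,"z":0.0321,"roll":0},{"hand":1,"x":-0.046,"y":0,"z":0.0386,"roll":0},{"hand":1,"x":-0.046,"y":0,"z":0.0386,"roll":0}]'

```text
time: 17.7
tool_pos: [0.5182, 0.0518, 0.1826]
tcp_rot: [-1.933, -2.476, 0.002]
wrist_force: [-0.4, 0.2, -1.3]
width: 0.157
grip_force: 35.1
```

```bash
python3 chk.py; python3 look.py 43|grep scene
```

```text
17.7 own [-0.0009  0.1863  0.1826] F own [-0.3666  0.3173 -1.2517] T own [ 0.101  -0.0459  0.0166] phi 0.2452 0.157 35.1
scene 0.075 blue-red at tilt -6..50 step2: [-36, -4, -2, -3, -4, -4, -6, -6, -6, -7, -7, -6, -6, -7, -7, -7, -7, -6, -6, -5, -5, -4, -4, -4, -4, -9, -34, -57, -79]
scene 0.1 blue-red at tilt -6..50 step2: [-7, -7, -7, -7, -7, -7, -8, -9, -8, -8, -8, -8, -9, -9, -8, -6, -8, -9, -8, -7, -7, -7, -7, -7, -7, -7, -6, -10, -22]
scene 0.13 blue-red at tilt -6..50 step2: [-50, -57, -57, -53, -54, -57, -58, -57, -55, -58, -58, -57, -62, -61, -54, -28, -18, -40, -84, -89, -67, -46, -24, -10, -7, -7, -14, -32, -48]
```

>>> servo_tool --targets '[{"hand":1,"x":-0.0046,"y":0,"z":0.0039,"roll":0},{"hand":1,"x":-0.0092,"y":0,"z":0.0077,"roll":0},{"hand":1,"x":-0.0138,"y":0,"z":0.0116,"roll":0},{"hand":1,"x":-0.0184,"y":0,"z":0.0154,"roll":0},{"hand":1,"x":-0.0184,"y":0,"z":0.0154,"roll":0}]'

```text
time: 18.22
tool_pos: [0.5206, 0.0433, 0.1754]
tcp_rot: [-1.932, -2.476, 0.001]
wrist_force: [-0.5, -0.0, -1.6]
width: 0.161
grip_force: 35.1
```

```bash
python3 chk.py
```

```text
18.22 own [-0.0006  0.1774  0.1754] F own [-0.464   0.0732 -1.6413] T own [ 0.0014  0.0385 -0.0224] phi 0.2456 0.161 35.1
```

>>> servo_tool --targets '[{"hand":1,"x":-0.0015,"y":0,"z":0.0013,"roll":0},{"hand":1,"x":-0.0031,"y":0,"z":0.0026,"roll":0},{"hand":1,"x":-0.0031,"y":0,"z":0.0026,"roll":0}]'

```text
time: 18.47
tool_pos: [0.5212, 0.0421, 0.1745]
tcp_rot: [-1.932, -2.477, 0.0]
wrist_force: [-0.3, 0.1, -1.1]
width: 0.157
grip_force: 35.1
```

```bash
python3 chk.py
```

```text
18.47 own [-0.0003  0.1761  0.1745] F own [-0.2921  0.1443 -1.0677] T own [0.1028 0.0071 0.039 ] phi 0.2458 0.157 35.1
```

>>> servo_tool --targets '[{"hand":1,"x":-0.0015,"y":0,"z":0.0013,"roll":0},{"hand":1,"x":-0.0023,"y":0,"z":0.0019,"roll":0},{"hand":1,"x":-0.0023,"y":0,"z":0.0019,"roll":0}]'

```text
time: 18.72
tool_pos: [0.5215, 0.041, 0.1737]
tcp_rot: [1.932, 2.477, -0.0]
wrist_force: [-0.0, 0.1, -1.0]
width: 0.16
grip_force: 35.1
```

```bash
python3 chk.py
```

```text
18.72 own [-0.0002  0.175   0.1737] F own [ 0.0182  0.0755 -1.0321] T own [ 0.0515  0.0198 -0.0261] phi 0.2458 0.16 35.1
```

>>> servo_tool --targets '[{"hand":1,"x":-0.0015,"y":0,"z":0.0013,"roll":0},{"hand":1,"x":-0.0031,"y":-0.001,"z":0.0026,"roll":0},{"hand":1,"x":-0.0031,"y":-0.001,"z":0.0026,"roll":0}]'

```text
time: 18.97
tool_pos: [0.5213, 0.0393, 0.1722]
tcp_rot: [-1.932, -2.477, 0.0]
wrist_force: [-0.4, -0.2, -2.1]
width: 0.158
grip_force: 35.1
```

```bash
python3 chk.py
```

```text
18.97 own [-0.0009  0.1734  0.1722] F own [-0.4457 -0.0961 -2.0754] T own [0.0787 0.0303 0.0304] phi 0.2457 0.158 35.1
```

>>> servo_tool --targets '[{"hand":1,"x":-0.0015,"y":0,"z":0.0013,"roll":0},{"hand":1,"x":-0.0023,"y":0,"z":0.0019,"roll":0},{"hand":1,"x":-0.0023,"y":0,"z":0.0019,"roll":0}]'

```text
time: 19.22
tool_pos: [0.5216, 0.0387, 0.1718]
tcp_rot: [-1.932, -2.476, -0.001]
wrist_force: [-1.7, 2.7, 2.5]
width: 0.157
grip_force: 35.5
```

```bash
python3 chk.py; python3 look.py 44|grep scene
```

```text
19.22 own [-0.0007  0.1727  0.1718] F own [-0.9948  3.0056  2.4761] T own [ 0.4088  0.1474 -0.0363] phi 0.2456 0.157 35.5
scene 0.075 blue-red at tilt -6..50 step2: [-7, -6, -6, -6, -7, -7, -6, -5, -6, -6, -6, -6, -6, -7, -6, -6, -7, -7, -7, -7, -7, -6, -4, -5, -5, -5, -5, -6, -5]
scene 0.1 blue-red at tilt -6..50 step2: [-9, -9, -10, -14, -21, -32, -42, -46, -51, -55, -58, -61, -65, -67, -66, -54, -32, -17, -9, -7, -8, -9, -9, -8, -8, -8, -9, -13, -25]
scene 0.13 blue-red at tilt -6..50 step2: [-26, -3, -1, -5, -5, -5, -5, -4, -4, -4, -4, -4, -4, -4, -5, -5, -4, -4, -4, -3, -4, -3, -4, -5, -7, -7, -7, -7, -8]
```

Contact is at s = 58.6 mm, where 60 is expected, with about 5 N along the axis: the collar is seated. One half-millimetre settle, then I'll draw it out along the axis.

>>> servo_tool --targets '[{"hand":1,"x":-0.0008,"y":0,"z":0.0006,"roll":0},{"hand":1,"x":-0.0008,"y":0,"z":0.0006,"roll":0},{"hand":1,"x":-0.0008,"y":0,"z":0.0006,"roll":0}]'

```text
time: 19.57
tool_pos: [0.5217, 0.0386, 0.1717]
tcp_rot: [-1.932, -2.476, -0.002]
wrist_force: [-3.1, 4.8, 4.1]
width: 0.156
grip_force: 36.0
```

```bash
python3 chk.py
```

```text
19.57 own [-0.0006  0.1727  0.1717] F own [-1.8984  5.4477  4.0787] T own [ 0.7678  0.3118 -0.0836] phi 0.2456 0.156 36.0
```

>>> servo_tool --targets '[{"hand":1,"x":0.008,"y":0,"z":-0.0067,"roll":0},{"hand":1,"x":0.021,"y":0,"z":-0.0176,"roll":0},{"hand":1,"x":0.034,"y":0,"z":-0.0285,"roll":0},{"hand":1,"x":0.047,"y":0,"z":-0.0394,"roll":0},{"hand":1,"x":0.06,"y":0,"z":-0.0503,"roll":0},{"hand":1,"x":0.073,"y":0,"z":-0.0613,"roll":0},{"hand":1,"x":0.086,"y":0,"z":-0.0722,"roll":0},{"hand":1,"x":0.099,"y":0,"z":-0.0831,"roll":0},{"hand":1,"x":0.1,"y":0,"z":-0.0839,"roll":0},{"hand":1,"x":0.1,"y":0,"z":-0.0839,"roll":0}]'

```text
time: 20.4
tool_pos: [0.5099, 0.087, 0.2138]
tcp_rot: [1.93, 2.477, 0.001]
wrist_force: [0.4, -0.1, -1.7]
width: 0.154
grip_force: 35.1
```

```bash
python3 chk.py
```

```text
20.4 own [-0.0007  0.2224  0.2138] F own [ 0.3969 -0.2055 -1.7175] T own [0.0303 0.0349 0.0492] phi 0.2469 0.154 35.1
```

>>> servo_tool --targets '[{"hand":1,"x":0.013,"y":0,"z":-0.0109,"roll":0},{"hand":1,"x":0.026,"y":0,"z":-0.0218,"roll":0},{"hand":1,"x":0.039,"y":0,"z":-0.0327,"roll":0},{"hand":1,"x":0.052,"y":0,"z":-0.0436,"roll":0},{"hand":1,"x":0.065,"y":0,"z":-0.0545,"roll":0},{"hand":1,"x":0.078,"y":0,"z":-0.0655,"roll":0},{"hand":1,"x":0.091,"y":0,"z":-0.0764,"roll":0},{"hand":1,"x":0.104,"y":0,"z":-0.0873,"roll":0},{"hand":1,"x":0.104,"y":0,"z":-0.0873,"roll":0}]'

```text
time: 21.15
tool_pos: [0.4974, 0.1383, 0.2584]
tcp_rot: [1.93, 2.477, 0.004]
wrist_force: [0.4, 0.5, -1.0]
width: 0.154
grip_force: 35.1
```

```bash
python3 chk.py; python3 look.py 50|grep scene; python3 -c "
from h import *
go(wor((.027,.191,.260)),PY)
im=cv2.imread('pics/top0.png');x,y,w,h=225,205,50,52
hsv=cv2.cvtColor(im,cv2.COLOR_BGR2HSV)[y:y+h,x:x+w]
m=(hsv[:,:,1]<70).astype(np.uint8);n,l,s,c=cv2.connectedComponentsWithStats(m)
i=1+np.argmax(s[1:,4]);pts=np.argwhere(l==i)[:,::-1].astype(np.float32)
cc,r=cv2.minEnclosingCircle(pts);px=(cc[0]+x,cc[1]+y);print('dish px',px,r,s[i],plane(ray('top',px),.018), 'diam',2*r/517.35*1.302)
"
```

```text
21.15 own [-0.0007  0.2752  0.2584] F own [ 0.5334  0.3754 -1.0041] T own [ 0.051  -0.0502  0.0212] phi 0.2469 0.154 35.1
scene 0.075 blue-red at tilt -6..50 step2: [-90, -89, -89, -78, -53, -24, -11, -5, 1, 1, 2, 0, -3, -3, -3, -3, -2, -3, -2, -1, 0, 0, 0, 2, -5, -21, -45, -70, -82]
scene 0.1 blue-red at tilt -6..50 step2: [-3, -4, -3, -4, -3, -3, -4, -4, -4, -3, -3, -4, -4, -3, -4, -3, -3, -3, -3, -2, -3, -3, -2, -1, 0, 0, -11, -32, -47]
scene 0.13 blue-red at tilt -6..50 step2: [-3, -3, -2, -2, -2, -3, -2, -3, -2, -1, -2, -10, -18, -26, -35, -39, -40, -43, -48, -47, -27, -5, 1, 1, -24, -70, -86, -85, -85]
shift frac [-0.167   0.0552 -0.0058] roll 0.0028 dist 0.08798238422828202 phi 0.24666871435574803
dish px (249.77559089660645, 231.02125930786133) 17.678606033325195 [  8   9  34  34 937] [0.621 0.188 0.018] diam 0.0889824878917151
```

>>> servo_tool --targets '[{"hand":1,"x":0,"y":0.03,"z":-0.006,"roll":0.0028},{"hand":1,"x":0,"y":0.055,"z":-0.006,"roll":0.0028},{"hand":1,"x":0,"y":0.055,"z":-0.006,"roll":0.0028},{"hand":1,"x":-0.04,"y":0.055,"z":-0.006,"roll":0.0028},{"hand":1,"x":-0.08,"y":0.055,"z":-0.006,"roll":0.0028},{"hand":1,"x":-0.12,"y":0.055,"z":-0.006,"roll":0.0028},{"hand":1,"x":-0.15,"y":0.055,"z":-0.006,"roll":0.0028},{"hand":1,"x":-0.167,"y":0.055,"z":-0.006,"roll":0.0028},{"hand":1,"x":-0.167,"y":0.055,"z":-0.006,"roll":0.0028},{"hand":1,"x":-0.167,"y":0.055,"z":-0.006,"roll":0.0028}]'

```text
time: 22.08
tool_pos: [0.5437, 0.0625, 0.2594]
tcp_rot: [-1.944, -2.467, 0.0]
wrist_force: [-0.0, 0.6, -0.9]
width: 0.157
grip_force: 35.1
```

```bash
python3 chk.py; python3 -c "
from h import *
for y,z in ((.191,.222),(.191,.2125),(.208,.1885),(.2207,.1618),(.2284,.1331),(.231,.1035)): go(wor((.027,y,z)),PY)"
```

```text
22.08 own [0.0264 0.1906 0.2594] F own [ 0.1202  0.6187 -0.9493] T own [ 0.1059  0.0094 -0.0181] phi 0.2358 0.157 35.1
shift frac [0.0007 0.0012 0.0747] roll -0.0007 dist 0.03737122643520103 phi 0.23584692115447495
shift frac [0.0007 0.0012 0.0937] roll -0.0007 dist 0.046869886562792604 phi 0.23584692115447495
shift frac [0.0347 0.0012 0.1418] roll -0.0007 dist 0.07297076378519994 phi 0.23584692115447495
shift frac [0.0601 0.0012 0.1952] roll -0.0007 dist 0.10210253041011715 phi 0.23584692115447495
shift frac [0.0754 0.0012 0.2526] roll -0.0007 dist 0.1318013097498104 phi 0.23584692115447495
shift frac [0.0806 0.0012 0.3118] roll -0.0007 dist 0.16101523758280104 phi 0.23584692115447495
```

>>> servo_tool --targets '[{"hand":1,"x":0,"y":0.001,"z":0.03,"roll":0},{"hand":1,"x":0,"y":0.001,"z":0.06,"roll":0},{"hand":1,"x":0,"y":0.001,"z":0.08,"roll":0},{"hand":1,"x":0.0007,"y":0.001,"z":0.094,"roll":0},{"hand":1,"x":0.012,"y":0.001,"z":0.11,"roll":0},{"hand":1,"x":0.024,"y":0.001,"z":0.126,"roll":0},{"hand":1,"x":0.0347,"y":0.001,"z":0.1418,"roll":0},{"hand":1,"x":0.0347,"y":0.001,"z":0.1418,"roll":0}]'

```text
time: 22.75
tool_pos: [0.5396, 0.081, 0.1876]
tcp_rot: [-1.941, -2.469, 0.0]
wrist_force: [0.1, 0.5, 0.8]
width: 0.154
grip_force: 34.2
```

```bash
python3 chk.py; python3 look.py 51|grep scene;python3 -c "
from h import *
for y,z in ((.2207,.1618),(.2284,.1331),(.231,.1035)): go(wor((.027,y,z)),PY)"
```

```text
22.75 own [0.0268 0.2096 0.1876] F own [0.2027 0.442  0.7785] T own [-0.2313 -0.093   0.0167] phi 0.2385 0.154 34.2
scene 0.075 blue-red at tilt -6..50 step2: [-67, -68, -70, -72, -76, -76, -73, -73, -73, -74, -75, -76, -77, -68, -46, -20, -5, 0, 1, 1, -5, -18, -43, -67, -78, -86, -87, -87, -86]
scene 0.1 blue-red at tilt -6..50 step2: [-74, -73, -73, -77, -75, -72, -70, -72, -76, -78, -71, -39, -6, -5, -4, -5, -5, -5, -5, -5, -7, -5, -4, -5, -6, -5, -2, -2, -10]
scene 0.13 blue-red at tilt -6..50 step2: [-66, -65, -65, -70, -70, -45, -41, -56, -58, -55, -52, -48, -30, -18, -13, -8, -10, -8, -7, -8, -10, -10, -8, -8, -9, -8, -6, -6, -7]
shift frac [ 0.0238 -0.0005  0.0539] roll -0.0 dist 0.029461613120762807 phi 0.23798542546354975
shift frac [ 0.0392 -0.0005  0.1113] roll -0.0 dist 0.05899931917014148 phi 0.23798542546354975
shift frac [ 0.0444 -0.0005  0.1705] roll -0.0 dist 0.08808931501779863 phi 0.23798542546354975
```

The pump-top pivot works: tilt is now about 30° with 1–2 N. Continuing down to level.

>>> servo_tool --targets '[{"hand":1,"x":0.009,"y":0,"z":0.018,"roll":0},{"hand":1,"x":0.017,"y":0,"z":0.036,"roll":0},{"hand":1,"x":0.0238,"y":0,"z":0.054,"roll":0},{"hand":1,"x":0.03,"y":0,"z":0.073,"roll":0},{"hand":1,"x":0.035,"y":0,"z":0.092,"roll":0},{"hand":1,"x":0.0392,"y":0,"z":0.111,"roll":0},{"hand":1,"x":0.042,"y":0,"z":0.131,"roll":0},{"hand":1,"x":0.0435,"y":0,"z":0.15,"roll":0},{"hand":1,"x":0.044,"y":0,"z":0.164,"roll":0},{"hand":1,"x":0.044,"y":0,"z":0.164,"roll":0}]'

```text
time: 23.68
tool_pos: [0.5337, 0.1006, 0.1044]
tcp_rot: [-1.941, -2.467, 0.004]
wrist_force: [0.1, 1.5, 0.8]
width: 0.155
grip_force: 32.8
```

```bash
python3 chk.py; python3 look.py 52
```

```text
23.68 own [0.0257 0.23   0.1044] F own [0.4073 1.457  0.7546] T own [-0.1016 -0.0723  0.1077] phi 0.2373 0.155 32.8
scene 0.075 blue-red at tilt -6..50 step2: [-35, -6, 0, 3, 2, -8, -25, -48, -71, -76, -76, -77, -79, -78, -79, -82, -86, -86, -85, -84, -83, -81, -81, -81, -80, -79, -80, -79, -79]
scene 0.1 blue-red at tilt -6..50 step2: [-5, -7, -5, -6, -7, -7, -7, -6, -5, -7, -6, -7, -6, -6, -6, -5, -4, -5, -7, -13, -22, -32, -47, -55, -58, -58, -61, -66, -67]
scene 0.13 blue-red at tilt -6..50 step2: [-6, -8, -8, -7, -9, -20, -38, -57, -63, -57, -36, -15, -9, -9, -10, -9, -10, -9, -9, -9, -19, -38, -55, -60, -62, -60, -60, -57, -54]
top 0.075 blue-red at tilt -6..50 step2: [-21, -20, -18, -16, -15, -14, -15, -17, -18, -19, -22, -28, -32, -36, -40, -45, -52, -57, -60, -62, -63, -59, -48, -32, -18, -8, -2, 8, 17]
top 0.1 blue-red at tilt -6..50 step2: [-25, -21, -18, -15, -13, -15, -15, -16, -21, -27, -31, -37, -46, -54, -60, -69, -79, -83, -87, -90, -89, -89, -87, -86, -85, -81, -80, -82, -82]
top 0.13 blue-red at tilt -6..50 step2: [-33, -24, -19, -16, -13, -15, -19, -23, -33, -42, -52, -63, -71, -75, -79, -75, -74, -68, -61, -45, -30, -25, -24, -35, -56, -81, -91, -94, -91]
```

Tilt is about 0°, and the pump-top geometry also gives level. I'll firm the grip, lift, and carry the rod to the dish.

>>> servo_tool --targets '[{"hand":1,"x":0,"y":0,"z":0,"roll":0},{"hand":1,"x":0,"y":0,"z":0,"roll":0},{"hand":1,"x":0,"y":0,"z":-0.02,"roll":0},{"hand":1,"x":0,"y":0,"z":-0.05,"roll":0},{"hand":1,"x":0,"y":0,"z":-0.09,"roll":0},{"hand":1,"x":0,"y":0,"z":-0.13,"roll":0},{"hand":1,"x":0,"y":0,"z":-0.17,"roll":0},{"hand":1,"x":0,"y":0,"z":-0.2,"roll":0},{"hand":1,"x":0,"y":0,"z":-0.2,"roll":0}]' --grip_force 60

```text
time: 24.53
tool_pos: [0.538, 0.1013, 0.2123]
tcp_rot: [1.94, 2.464, 0.01]
wrist_force: [0.3, -0.3, -0.2]
width: 0.148
grip_force: 63.7
```

```bash
python3 chk.py; python3 look.py 53 | grep scene; python3 -c "
from h import *
go((.4994,.3072,.20),.8)"
```

```text
24.53 own [0.03   0.2297 0.2123] F own [ 0.2308 -0.3624 -0.1667] T own [ 0.0797 -0.0145 -0.0056] phi 0.2368 0.148 63.7
scene 0.075 blue-red at tilt -6..50 step2: [-4, -4, -3, -3, -3, -2, -2, -3, -7, -11, -17, -20, -22, -24, -25, -26, -27, -26, -27, -29, -29, -30, -30, -31, -30, -29, -29, -28, -23]
scene 0.1 blue-red at tilt -6..50 step2: [-49, -30, -9, -1, 0, -8, -42, -63, -72, -72, -72, -72, -72, -74, -75, -74, -72, -72, -72, -72, -72, -74, -78, -76, -74, -71, -71, -74, -78]
scene 0.13 blue-red at tilt -6..50 step2: [-81, -64, -14, -2, -3, -23, -63, -76, -76, -76, -73, -68, -68, -71, -74, -62, -27, -7, -3, -3, -4, -4, -5, -4, -4, -4, -1, -6, -27]
shift frac [0.418  0.026  0.0161] roll -0.1793 dist 0.20957063197957485 phi 0.2368548283078285
```

>>> servo_tool --targets '[{"hand":1,"x":0.03,"y":0.002,"z":0,"roll":-0.01},{"hand":1,"x":0.09,"y":0.006,"z":0,"roll":-0.04},{"hand":1,"x":0.16,"y":0.01,"z":0,"roll":-0.07},{"hand":1,"x":0.23,"y":0.015,"z":0,"roll":-0.1},{"hand":1,"x":0.3,"y":0.02,"z":0,"roll":-0.13},{"hand":1,"x":0.36,"y":0.026,"z":0.01,"roll":-0.16},{"hand":1,"x":0.4,"y":0.026,"z":0.016,"roll":-0.1793},{"hand":1,"x":0.418,"y":0.026,"z":0.016,"roll":-0.1793},{"hand":1,"x":0.418,"y":0.026,"z":0.016,"roll":-0.1793},{"hand":1,"x":0.418,"y":0.026,"z":0.016,"roll":-0.1793}]'

```text
time: 25.47
tool_pos: [0.4982, 0.3065, 0.1978]
tcp_rot: [-1.181, -2.91, 0.003]
wrist_force: [0.4, -0.1, -1.2]
width: 0.147
grip_force: 63.7
```

```bash
python3 -c "
from h import *
s=bot.read_state();print(s['time'],s['tool_pos'],s['q']);go((.4994,.3072,.083),.8)"
```

```text
25.4667 [0.4982 0.3065 0.1978] [ 0.5094  0.1198  1.8373 -0.0009  1.1866 -0.29  ]
shift frac [-0.0007  0.0033  0.2296] roll -0.0001 dist 0.1147934857097009 phi 0.7996767962215359
```

>>> servo_tool --targets '[{"hand":1,"x":0,"y":0.003,"z":0.04,"roll":0},{"hand":1,"x":0,"y":0.003,"z":0.09,"roll":0},{"hand":1,"x":0,"y":0.003,"z":0.14,"roll":0},{"hand":1,"x":0,"y":0.003,"z":0.18,"roll":0},{"hand":1,"x":0,"y":0.003,"z":0.21,"roll":0},{"hand":1,"x":0,"y":0.003,"z":0.229,"roll":0},{"hand":1,"x":0,"y":0.003,"z":0.229,"roll":0},{"hand":1,"x":0,"y":0.003,"z":0.229,"roll":0}]'

```text
time: 26.13
tool_pos: [0.5001, 0.3071, 0.0843]
tcp_rot: [-1.183, -2.91, 0.001]
wrist_force: [-0.3, 0.5, -0.3]
width: 0.148
grip_force: 63.7
```

```bash
cat > fin.py <<'E'
from h import *
def proj(n,p):
    c=camera_info(n);q=R.from_rotvec(c['orientation']).inv().apply(np.array(p)-c['eye']);return np.array([c['cx']+c['fx']*q[0]/q[2],c['cy']+c['fy']*q[1]/q[2]])
s=bot.read_state();M,f=axes(s);h=M[:,0]*[1,1,0];g=s['tool_pos']+[0,0,.0175]
print(s['time'],s['tool_pos'],'phi',f,'F',s['wrist_force'],'grip',s['grip_force'],'predicted tip',g-.171*h)
for n in ('scene','top'):
    im=read_camera(n).astype(np.float32);cv2.imwrite(f'pics/{n}_f.png',im[:,:,::-1])
    for d in (.08,.10,.12,.14):
        v=[]
        for t in np.arange(-8,9,1.):
            p=proj(n,g-d*h*np.cos(np.radians(t))-[0,0,d*np.sin(np.radians(t))]);q=cv2.getRectSubPix(im,(1,1),tuple(map(float,p)))[0,0]
            v.append(int(q[2]-q[0]))
        print(n,d,v)
    a=[]
    for d in np.arange(.15,.19,.002):
        p=proj(n,g-d*h);q=cv2.getRectSubPix(im,(1,1),tuple(map(float,p)))[0,0];a.append((int(q[2]-q[0]),int(q.mean())))
    print(n,'along .15..',a)
# dish: wrist view rim and top rim
E
python3 fin.py
```

```text
26.1333 [0.5001 0.3071 0.0843] phi 0.7985279726620448 F [-0.2735  0.4771 -0.3095] grip 63.65155577659607 predicted tip [0.6226 0.1878 0.1018]
scene 0.08 [-96, -95, -95, -87, -73, -59, -44, -26, -8, 1, 3, 4, 2, -7, -16, -29, -50]
scene 0.1 [-88, -87, -86, -85, -84, -63, -39, -21, -9, 1, 3, 4, -6, -28, -50, -68, -86]
scene 0.12 [-90, -92, -91, -91, -89, -85, -60, -25, -8, 0, 4, 5, -13, -48, -72, -85, -93]
scene 0.14 [-84, -83, -84, -86, -90, -86, -78, -40, -2, 2, 4, 0, -29, -77, -89, -92, -90]
scene along .15.. [(-16, 143), (-16, 140), (-16, 133), (-16, 127), (-17, 132), (-9, 144), (-5, 154), (-2, 160), (0, 158), (-6, 149), (-23, 128), (-48, 107), (-81, 109), (-85, 109), (-85, 109), (-84, 109), (-83, 110), (-82, 111), (-81, 111), (-80, 112), (-80, 111)]
top 0.08 [-36, -32, -28, -25, -21, -19, -19, -19, -19, -19, -22, -25, -29, -34, -39, -45, -51]
top 0.1 [-32, -27, -24, -21, -18, -16, -15, -16, -17, -19, -24, -29, -35, -41, -48, -57, -66]
top 0.12 [-47, -36, -28, -24, -20, -17, -15, -14, -15, -18, -23, -30, -37, -46, -55, -66, -77]
top 0.14 [-11, -11, -10, -10, -10, -10, -10, -10, -10, -10, -10, -10, -10, -10, -10, -10, -10]
top along .15.. [(-10, 173), (-9, 169), (-8, 169), (-9, 174), (-10, 176), (-10, 176), (-10, 175), (-10, 174), (-10, 178), (-11, 182), (-11, 189), (-9, 191), (-10, 192), (-11, 190), (-10, 187), (-10, 184), (-10, 182), (-10, 180), (-10, 177), (-9, 174), (-9, 171)][ WARN:0@3.539] global loadsave.cpp:1063 imwrite_ Unsupported depth image for selected encoder is fallbacked to CV_8U.
```

Tip is predicted at (0.623, 0.188, 0.102). The dish centre is about (0.622, 0.188) from the top and scene views, and the rod is level to about 1°. I'll let it settle and hand in.

>>> servo_tool --targets '[{"hand":1,"x":0,"y":0,"z":0.002,"roll":0},{"hand":1,"x":0,"y":0,"z":0.002,"roll":0},{"hand":1,"x":0,"y":0,"z":0.002,"roll":0},{"hand":1,"x":0,"y":0,"z":0.002,"roll":0},{"hand":1,"x":0,"y":0,"z":0.002,"roll":0},{"hand":1,"x":0,"y":0,"z":0.002,"roll":0}]'

```text
time: 26.73
tool_pos: [0.4998, 0.3083, 0.0835]
tcp_rot: [1.18, 2.911, 0.0]
wrist_force: [-0.3, 0.4, -1.3]
width: 0.151
grip_force: 63.7
```

```bash
python3 -c "
from workcell import bot,ticket
s=bot.read_state();print(s['time'],s['tool_pos'],s['joint_vel'],s['grip_force'])
print(ticket.finish_job())"
```

```text
26.7333 [0.49977274 0.30833599 0.0834697 ] [ 5.66344220e-04  9.60426423e-05  1.43346150e-03  2.13386047e-03
 -1.06300809e-03  9.02125677e-04] 63.65012168884277
the job is handed in; nothing more can be done
None
```

Handed in at 26.7 s with no verdict returned: lever at idle within about 0.01 rad, rod seated at about 7 N and drawn out, now held level to about 1–2° with its tip about 10 cm above the middle of the largest dish; I did not re-check that the other objects stayed put.

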